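Pack up the tool chest

ROBOT

A 6-joint arm with a two-finger parallel gripper is mounted at the origin on a cart in front of the work surface, level with it; the furniture and walls round the work are solid. World frame = base frame: x ahead of the robot, y to its left, z up, the work surface at z = 0. Lengths are in m, angles in rad, forces in N, time in s.
With the tool pointing down it reaches from about 0.225 to 0.875 m from the base axis. Payload 3.4 kg.
Tool frame: the origin (TCP) lies at the very end of the fingers, on their centre line; the grasp point (between the pads) lies 19 mm behind it (grasp_offset is the distance from the TCP to the grasp point, in m); y points along the fingers, z is the direction in which the jaws open and shut, and the axes are right-handed (so a half turn about y gives the same grasp; the last joint's range is limited). The gripper opens to 85 mm and grips with 20 to 120 N. Pads are 22 mm wide; open, the fingers measure 114 mm over their backs; the gripper's body (76 mm by 85 mm) begins 54 mm behind the grasp point. The pads swing forward as they close: fully open they stand 13 mm farther back than shut.
Start: joints at [1.161, 0.276, 1.505, -0, 1.361, -0.121], TCP at [0.164, 0.551, 0.231] pointing down, gripper open.
Joint ranges: [-2.89, 2.89], [-0.75, 2.08], [0.22, 2.7], [-1.18, 4.32], [0.11, 2.71], [-2.7, 2.7]. Speed limits (rad/s): [2.57, 2.57, 3.14, 3.14, 3.14, 3.14].

INTERFACE

Orientations are given as a unit quaternion [w, x, y, z].
In Python, from rig import get_state, get_image, sign_off, grasp_offset gives the robot as it stands.
- The arm moves only by the shell command python3 -m jog 'ROWS' [FORCE]. ROWS is JSON, one flat list of numbers, 7 for each row, row after row: the closure in counts, from 0 (fully open) to 255 (shut), then the shift along the tool's x, y, z in cm, then the turn, a rotation vector about the tool's x, y, z in units of 8 degrees (1.0 is 8 degrees). In form: [jaw, tx, ty, tz, rx, ry, rz, jaw, tx, ty, tz, rx, ry, rz, ...]. A call has 1 to 12 rows; each row is the pose to reach, as a shift and turn from the pose commanded when the call began, along the tool's axes at that moment; what a row does not reach only later rows make up. A row lasts 1/8 s, in which the tool goes at most 62.5 mm and 10.7 degrees, less where a joint would pass 70% of its speed; a pose out of reach is approached as far as the arm can. A call with a gripper value outside its range is refused whole. The fingers move at their own pace and stop on an object; FORCE is the grip in N (left out, the last holds). Time passes only in rows, so rows that repeat a pose let the fingers close. It gives the time, the measured TCP pose, the force and the opening at its end, in the units of the state.
- get_state(): the state, without advancing time (a new reading comes with each control period).
- get_image(name): name is "scene" or "top" or "wrist"; returns a dict with "color" (480x640x3 uint8, blue, green, red), "mtx" (3x3 intrinsics, pixels), "R" (3x3) and "t" (3): a world point X has camera coordinates R X + t; the wrist camera has in their place "tool_from_camera" (4x4, takes a point from camera to tool coordinates, whose origin is the TCP and whose axes are the tool frame's). Camera axes: x right, y down, z forward; pixel columns grow to the right and rows downward; lengths in m; the calibration is good to about 2 mm. A picture is of the moment at which its call begins: read the wrist's pose just before it. There is no depth.
- sign_off(): hands the job in, once; it reports no verdict.
The state is a dict: "clock": time; "qpos": joint angles; "qd": joint speeds; "effort": joint torques, N m; "position": TCP position; "ee_rot": TCP orientation; "contact_force": force on the tool from outside, world axes, zero at the start; "moment": the same for the moment, N m; "width": finger opening in m.
Only numpy, scipy, OpenCV 4.12 (cv2) and the standard library are available. Lean on these libraries where they do the work, as an engineer would, in place of code of your own. Each camera call takes 0.05 s, during which the arm holds its last target.

TASK

Pack up the tool chest so that it can be carried: the white cut-down carton left in its open drawer is too tall to go in, so stand it upright in the red bin, and lay the yellow screwdriver down flat in the front bay of the drawer. Then push the drawer fully home, past its sprung catch so that it stays seated, and only after that close the lid completely, which locks the drawer. Do not slam the drawer or the lid, and do not knock the glue tube about.

Things in the scene. Friction and masses are not known exactly. Their poses are not given: they have to be found in the camera images.
- chest: dark grey steel tool chest fixed to the table, 185 mm deep (x), 300 wide (y), rim at 150 mm. Origin: centre of underside; +x to its back, z up. Drawer comes out towards -x. Above it, 74 to 150 mm high, the tray's front wall (x = -92 mm) stops a gripper that points straight down before the drawer is home. A brass pin at the front right holds the lid up 0.05 rad if the drawer is not home.
- drawer (a joint): how far the drawer is out, in m: 0 = fully home and seated at its catch, about 0.122 to 0.142 at the start, 0.155 at most. A sprung roller catch resists with about 7 N from 14 mm out to 6 mm out; nearer than about 4 mm it draws the drawer home by itself.
- drawer_face (a point): centre of the red drawer front's outer face, 36 mm above the table; the front is 290 mm wide and spans 11 to 71 mm height, with an aluminium edge pull along its top (63 to 70 mm height, 9 mm proud). Moves with the drawer; 102.5 mm in front of the chest's middle when home. Axes as the chest's.
- drawer_bay (a point): centre of the floor of the drawer's front bay, 15 mm above the table; moves with the drawer, axes as the chest's. The bay is 103 mm long in x (drawer front to divider), 257 mm wide in y; side walls rise 40 mm, divider 32, drawer front 55 above this floor. Under the chest 58 mm are free above it. The rear bay holds a small spanner.
- lid (a joint): angle of the lid in rad: 0 = shut, about 0.85 to 1.05 (half open) at the start. Hinged on the chest's upper rear edge; friction stays hold it where it is left; 3 to 6 N at its front edge moves it.
- lid_edge (a point): point on the lid's upper (outer) surface, 20 mm behind its front edge, middle of its width; 165 mm from the hinge axis. The lid is a flat dark grey pan 188 mm by 306 mm with a black carrying handle, 110 mm wide and 35 mm high, in its middle.
- lid_hinge (a point): middle of the lid's hinge axis (parallel to the chest's y), 92.5 mm behind the chest's middle and 150 mm above the table.
- carton: white plastic carton, a jug with its top cut off, open above, standing upright in the drawer's front bay; 62 mm (x) by 90 mm (y) outside, a little less at its foot, 150 mm tall, walls about 9 mm, 0.1 kg. Origin: centre of its underside. Can be gripped across its 62 mm or by one wall.
- red_bin: open red plastic bin, fixed to the table, 131 mm (x) by 171 mm (y) at the rim, 85 mm high, floor about 9 mm thick; clear inside about 100 by 140 mm. Origin: centre of its underside.
- driver: screwdriver lying flat, 180 mm long along its y: thick yellow handle (27 mm across) from y = -10 to +90 mm, thin steel shaft (7 mm) from y = -10 to -90 mm. Origin: underside of the lying tool, middle of its length; handle axis 13.5 mm above it. 0.09 kg.
- glue_tube: bystander: blue glue tube lying flat, 181 mm long along y, 51 mm wide, 34 mm high; origin centre of underside.

How it is judged:
By the outcome, as a careful person would: the job done as asked, in the order asked, and still so for the second after the job is handed in, with the robot touching nothing.
It also fails if it takes over 72 s, if anything falls off the work surface, if the arm or the gripper's body presses on something with over 40 N, if the wrist force passes 120 N, or if a joint passes its speed limit or range.

## Working session

There is one attempt and no reset: what is moved stays moved. The work goes in short steps, Python scripts to look and compute and a shell command to move; the robot and the scene stay as the last step left them, time stands still between calls to the robot, and variables do not carry over. Pictures are saved under pics/ and viewed, and the job is handed in when it is done.

```bash
ls; mkdir -p pics
python3 - <<'E'
from rig import get_state,get_image,grasp_offset
import cv2
s=get_state(); print(s, grasp_offset)
for n in("scene","top","wrist"):
    im=get_image(n); cv2.imwrite(f"pics/{n}0.png",im["color"])
    print(n,im["mtx"].tolist(),[im[k].round(4).tolist() for k in im if k not in("color","mtx")])
E
```

```text
pics
{'clock': 0.0, 'qpos': array([ 1.16101431e+00,  2.76605456e-01,  1.50612403e+00, -5.23946151e-05,
        1.36068715e+00, -1.21000829e-01]), 'qd': array([-0.0004147 , -0.00065542,  0.00111006, -0.0007553 ,  0.00241238,
        0.00199886]), 'effort': array([-2.02569099e-03, -4.16791856e+01, -2.45801854e+01, -5.30884481e-04,
        1.11600247e-02,  1.73428691e-05]), 'position': array([0.16356553, 0.55070207, 0.23043737]), 'ee_rot': array([-0.69912169,  0.70037579, -0.10189295,  0.10158962]), 'contact_force': array([0.52903738, 0.27229386, 0.10721233]), 'moment': array([0.06116638, 0.0119828 , 0.0408886 ]), 'width': 0.08567991214335803} 0.0187
scene [[498.7089655355979, 0.0, 322.07589880716733], [0.0, 498.7089655355979, 243.53755187562214], [0.0, 0.0, 1.0]] [[[-0.9191, 0.3938, 0.0105], [0.3439, 0.8152, -0.4659], [-0.1921, -0.4246, -0.8848]], [0.5128, -0.1229, 1.4536]]
top [[481.2103772139954, 0.0, 317.1553083859971], [0.0, 481.2103772139954, 249.1220122554083], [0.0, 0.0, 1.0]] [[[0.5288, -0.8486, 0.0167], [-0.6669, -0.4276, -0.6103], [0.5251, 0.3115, -0.792]], [-0.292, 0.4311, 1.0413]]
wrist [[419.67258179673604, 0.0, 320.7526277066034], [0.0, 419.67258179673604, 244.51112503796406], [0.0, 0.0, 1.0]] [[[0.0009, 0.9622, 0.2723, -0.0689], [-0.0007, -0.2723, 0.9622, -0.1421], [1.0, -0.001, 0.0005, 0.0], [0.0, 0.0, 0.0, 1.0]]]
```

View pics/scene0.png

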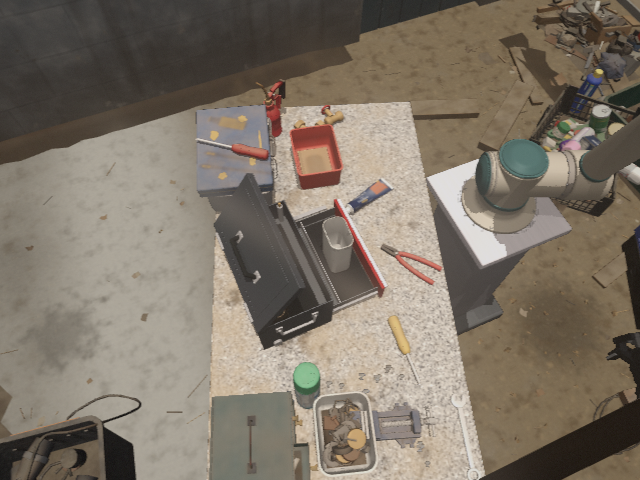

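View pics/top0.png

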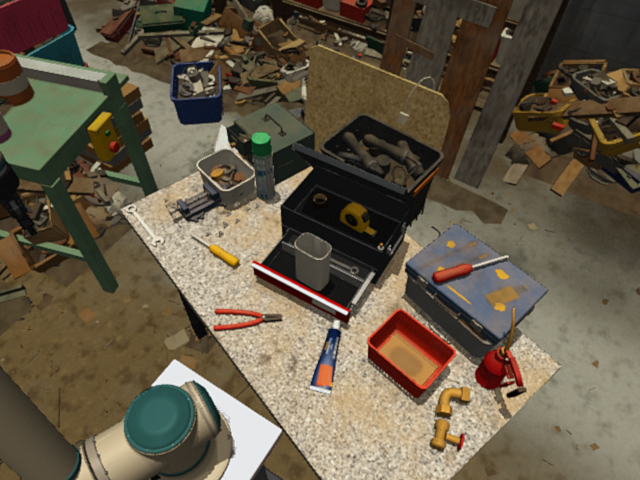

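View pics/wrist0.png

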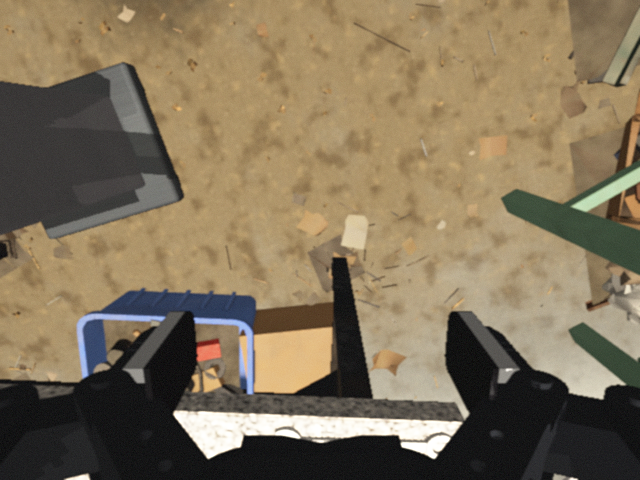

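```bash
cat > h.py <<'E'
import numpy as np,cv2
from rig import get_state,get_image,grasp_offset
from scipy.spatial.transform import Rotation as Rn
def cam(n):
    im=get_image(n); return im
def ray(im,u,v):
    d=np.linalg.inv(im["mtx"])@np.array([u,v,1.]); 
    R=im["R"];return -R.T@im["t"], R.T@d
def onz(im,u,v,z):
    c,d=ray(im,u,v); return c+d*(z-c[2])/d[2]
def proj(im,X):
    p=im["mtx"]@(im["R"]@np.asarray(X,float)+im["t"]); return p[:2]/p[2]
def tri(i1,p1,i2,p2):
    c1,d1=ray(i1,*p1);c2,d2=ray(i2,*p2)
    d1=d1/np.linalg.norm(d1);d2=d2/np.linalg.norm(d2)
    A=np.stack([d1,-d2],1);s=np.linalg.lstsq(A,c2-c1,rcond=None)[0]
    a=c1+s[0]*d1;b=c2+s[1]*d2;return (a+b)/2,np.linalg.norm(a-b)
def crop(im,x0,y0,w,h,f,name):
    c=im["color"][y0:y0+h,x0:x0+w]; cv2.imwrite("pics/"+name,cv2.resize(c,None,fx=f,fy=f,interpolation=cv2.INTER_CUBIC))
def toolR(s=None):
    s=s or get_state();q=s["ee_rot"];return Rn.from_quat([q[1],q[2],q[3],q[0]]).as_matrix()
E
python3 - <<'E'
from h import *
import pickle
S=cam("scene");T=cam("top");pickle.dump((S,T),open("st0.pkl","wb"))
crop(S,190,90,200,150,4,"s_a.png");crop(S,210,190,240,180,3.3,"s_b.png")
crop(T,240,160,200,150,4,"t_a.png");crop(T,180,220,260,190,3,"t_b.png")
print(toolR().round(3))
for p in [(0,0,0),(0.4,0,0),(0.4,0.4,0),(.4,-.4,0),(.8,0,0)]: print(p,proj(S,p).round(),proj(T,p).round())
E
```

```text
[[ 0.959 -0.     0.285]
 [-0.285 -0.001  0.959]
 [-0.    -1.    -0.001]]
(0, 0, 0) [498. 201.] [182. 448.]
(0.4, 0, 0) [375. 249.] [286. 312.]
(0.4, 0.4, 0) [447. 384.] [170. 247.]
(0.4, -0.4, 0) [318. 143.] [428. 392.]
(0.8, 0, 0) [237. 302.] [360. 215.]
```

View pics/s_a.png

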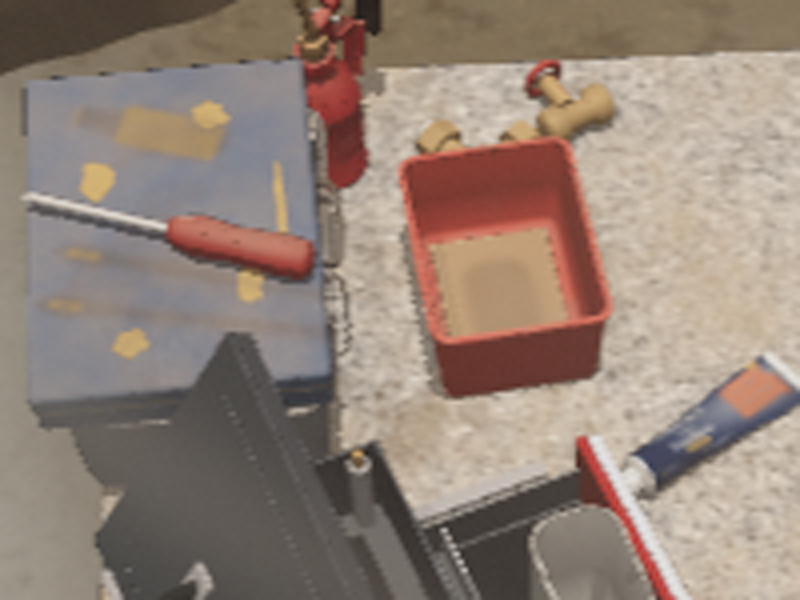

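View pics/s_b.png

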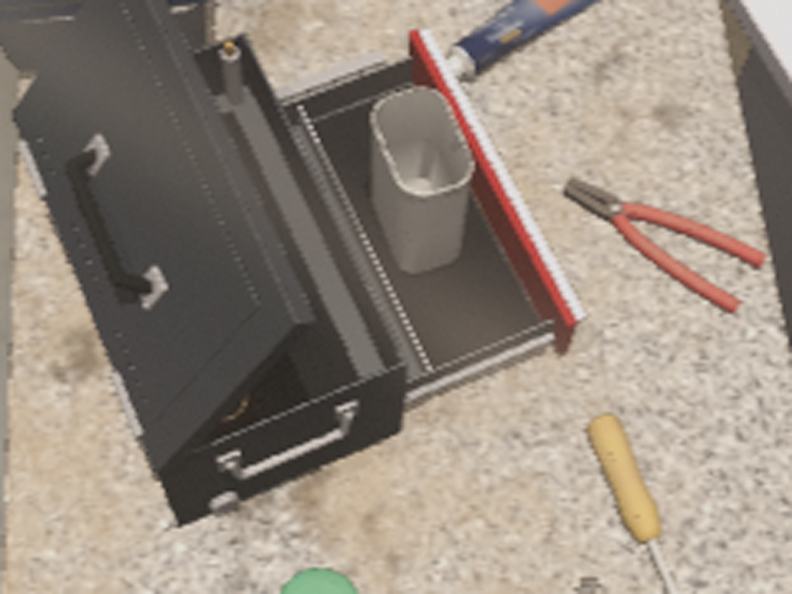

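View pics/t_a.png

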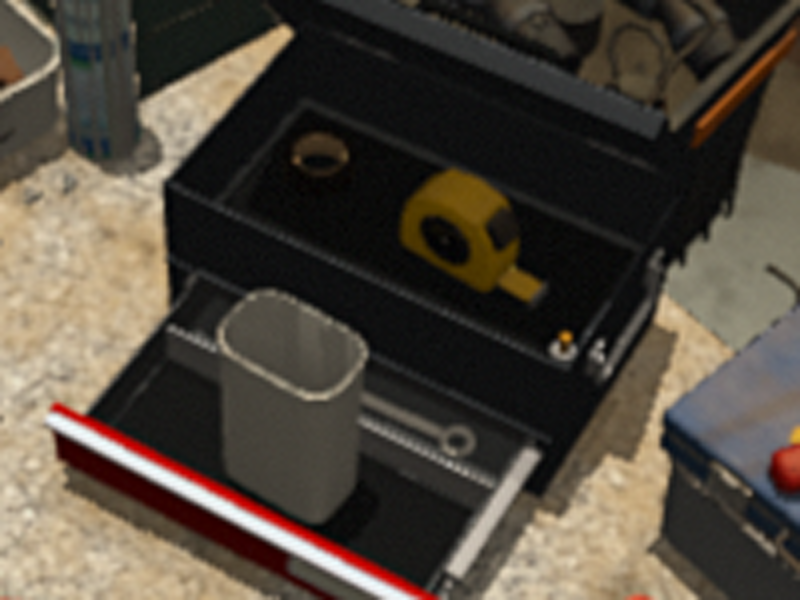

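View pics/t_b.png

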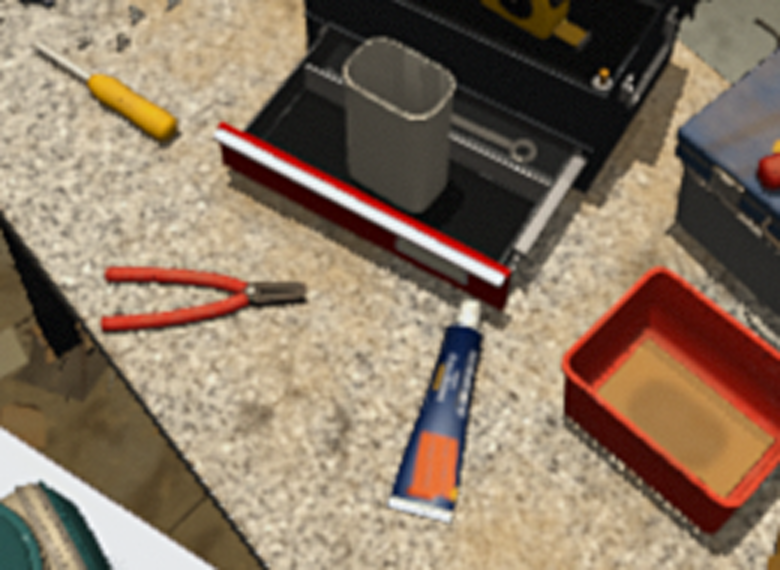

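Run:
```python
from h import *
import pickle
S,T=pickle.load(open("st0.pkl","rb"))
sa=lambda u,v:((u+.5)/4+190-.5,(v+.5)/4+90-.5)
sb=lambda u,v:((u+.5)/3.3+210-.5,(v+.5)/3.3+190-.5)
ta=lambda u,v:((u+.5)/4+240-.5,(v+.5)/4+160-.5)
tb=lambda u,v:((u+.5)/3+180-.5,(v+.5)/3+220-.5)
np.set_printoptions(precision=4,suppress=True)
print("bin S",[onz(S,*sa(*p),.085)[:2] for p in[(403,162),(568,140),(610,303),(432,338)]])
print("bin T",[onz(T,*tb(*p),.085)[:2] for p in[(660,268),(567,358)]])
print("front S top", [onz(S,*sb(*p),.071)[:2] for p in[(415,32),(581,322)]])
print("front T top pull", [onz(T,*tb(*p),.070)[:2] for p in[(219,131),(505,282)]])
print("carton S rim",[onz(S,*sb(*p),.165)[:2] for p in[(372,108),(440,88),(471,165),(405,193)]])
print("carton T rim",[onz(T,*ta(*p),.165)[:2] for p in[(220,335),(258,291),(366,350),(318,396)]])
print("driver S", [onz(S,*p,.0135)[:2] for p in [sb(603,420),sb(650,535)]], "T",[onz(T,*p,.0135)[:2] for p in[tb(172,132),tb(38,45),tb(95,82)]])
print("chest rim T",[onz(T,*ta(*p),.15)[:2] for p in[(168,185),(575,360)]])
print("chest rim S",[onz(S,*sb(*p),.15)[:2] for p in[(405,368),(243,38)]])
print("glue T",[onz(T,*tb(*p),.01)[:2] for p in[(472,303),(420,515)]])
# colour: yellow handle
for n,I in(("S",S),("T",T)):
    hsv=cv2.cvtColor(I["color"],cv2.COLOR_BGR2HSV)
    for nm,lo,hi in(("yel",(18,120,110),(32,255,255)),("blue",(105,90,30),(125,255,255)),("red",(0,150,60),(6,255,255))):
        m=cv2.inRange(hsv,lo,hi);k,l,st,c=cv2.connectedComponentsWithStats(m)
        print(n,nm,[(st[i][4],st[i][:4].tolist(),c[i].round(1).tolist()) for i in range(1,k) if st[i][4]>60])
```

```text
bin S [array([ 0.4834, -0.412 ]), array([ 0.3635, -0.3845]), array([ 0.3958, -0.2374]), array([ 0.5224, -0.2579])]
bin T [array([ 0.5157, -0.2564]), array([ 0.4045, -0.2309])]
front S top [array([ 0.455 , -0.1492]), array([0.4446, 0.1378])]
front T top pull [array([0.4421, 0.1317]), array([ 0.4452, -0.1538])]
carton S rim [array([ 0.5392, -0.0461]), array([ 0.4855, -0.0422]), array([0.4915, 0.0262]), array([0.5452, 0.0285])]
carton T rim [array([0.4954, 0.033 ]), array([0.5374, 0.0324]), array([ 0.5338, -0.0484]), array([ 0.4882, -0.0421])]
driver S [array([0.4483, 0.1988]), array([0.4568, 0.2931])] T [array([0.4482, 0.196 ]), array([0.4609, 0.3674]), array([0.4554, 0.2926])]
chest rim T [array([0.5921, 0.1389]), array([ 0.6073, -0.1561])]
chest rim S [array([0.5968, 0.1469]), array([ 0.6027, -0.15  ])]
glue T [array([ 0.4446, -0.1264]), array([ 0.2634, -0.1866])]
S yel []
S blue [(np.int32(184), [578, 75, 24, 21], [590.1, 83.9])]
S red [(np.int32(171), [267, 96, 14, 25], [274.3, 110.2]), (np.int32(683), [291, 125, 42, 29], [311.1, 136.9]), (np.int32(241), [335, 200, 49, 88], [359.2,
[... 579 characters left out ...]
.4]), (np.int32(436), [436, 387, 34, 28], [451.4, 397.9]), (np.int32(287), [432, 419, 17, 29], [440.1, 432.7]), (np.int32(82), [446, 434, 14, 10], [452.7, 438.3])]
T blue [(np.int32(1410), [170, 62, 52, 62], [195.8, 101.2]), (np.int32(94), [429, 282, 44, 36], [449.6, 300.0]), (np.int32(292), [311, 329, 29, 57], [325.9, 351.1])]
T red [(np.int32(63), [341, 0, 20, 9], [350.1, 2.8]), (np.int32(71), [551, 122, 13, 9], [557.4, 126.0]), (np.int32(298), [253, 261, 97, 52], [302.8, 286.1]), (np.int32(290), [433, 264, 40, 18], [452.4, 272.5]), (np.int32(444), [214, 309, 49, 21], [238.0, 318.6]), (np.int32(2940), [368, 309, 88, 89], [409.8, 348.1]), (np.int32(972), [475, 347, 48, 42], [498.1, 368.8])]
```

```bash
cat >> h.py <<'E'
def go(P,az,tilt=0.):
    """az: azimuth of jaw axis z (deg) with tool down; tilt deg: point forward along horizontal perpendicular (tool x)"""
    s=get_state();R=toolR(s);p=s["position"]
    a=np.radians(az);z=np.array([np.cos(a),np.sin(a),0]);y=np.array([0,0,-1.]);x=np.cross(y,z)
    R1=np.stack([x,y,z],1)
    if tilt: R1=R1@Rn.from_rotvec([0,0,np.radians(tilt)]).as_matrix()
    d=R.T@(np.array(P)-p);r=Rn.from_matrix(R.T@R1).as_rotvec(degrees=True)/8
    print("t=%.2f"%s["clock"],"pos",p.round(4),"F",s["contact_force"].round(1),"w%.4f"%s["width"],"shift cm",(100*d).round(2),"rot",r.round(2),"newY",R1[:,1].round(2))
E
python3 -c "
from h import *
go((.514,-.007,.245),2)"
```

```text
t=0.25 pos [0.1637 0.551  0.2309] F [ 0.5 -0.1  0.1] w0.0856 shift cm [ 49.47  -1.38 -43.51] rot [0.01 8.93 0.  ] newY [ 0.  0. -1.]
```

```bash
python3 -m jog '[0,2,-0.2,-1.8,0,0.4,0, 0,7,-0.5,-6.2,0,1.2,0, 0,12,-1,-10.6,0,2.1,0, 0,17,-1.4,-15,0,3,0, 0,22,-1.4,-19.3,0,3.9,0, 0,27,-1.4,-23.7,0,4.8,0, 0,32,-1.4,-28,0,5.7,0, 0,37,-1.4,-32.5,0,6.6,0, 0,41.5,-1.4,-36.5,0,7.5,0, 0,45.5,-1.4,-40,0,8.2,0, 0,48.3,-1.4,-42.4,0,8.7,0, 0,49.5,-1.4,-43.5,0,8.93,0]'
python3 - <<'E'
from h import *
go((.514,-.007,.245),2)
im=get_image("wrist");cv2.imwrite("pics/w1.png",im["color"])
E
```

```text
clock: 1.75
position: [0.5159, -0.0096, 0.2449]
ee_rot: [-0.507, 0.508, -0.492, 0.493]
contact_force: [-0.7, 0.3, -0.4]
width: 0.0854
t=1.75 pos [ 0.5159 -0.0096  0.2449] F [-0.7  0.3 -0.4] w0.0854 shift cm [-0.26 -0.01 -0.18] rot [-0.   -0.03  0.  ] newY [ 0.  0. -1.]
```

View pics/w1.png

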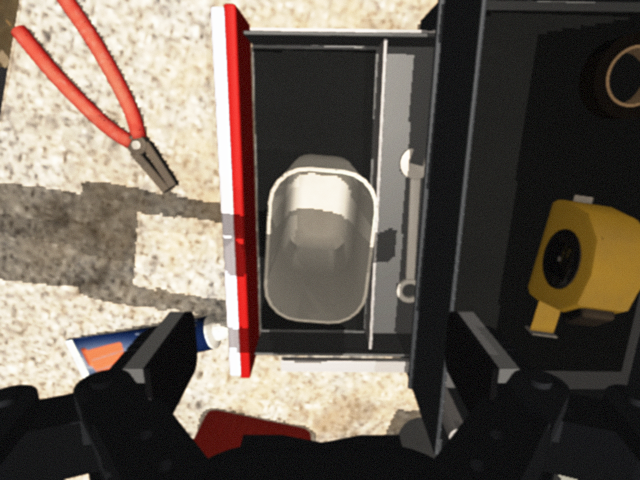

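The wrist view shows the carton's rim at u 265–378, v 168–324. The drawer front (u 212–245) and the tray's front edge (u ~440–485) are also clear, as are the glue cap (215,332) and the pliers tip (170,188).

```bash
cat >> h.py <<'E'
def wcam():
    s=get_state();im=get_image("wrist");R=toolR(s);M=im["tool_from_camera"]
    Rc=R@M[:3,:3];tc=R@M[:3,3]+s["position"]
    im["R"]=Rc.T;im["t"]=-Rc.T@tc;return im
E
python3 - <<'E'
from h import *
np.set_printoptions(precision=4,suppress=True)
W=wcam()
for n,z,ps in(("carton rim L,R,top,bot",.165,[(265,245),(378,245),(322,168),(318,324)]),
 ("pull top front edge",.070,[(212,10),(232,375)]),("red top outer",.071,[(226,6),(240,375)]),("red inner top",.071,[(236,6),(249,370)]),
 ("divider",.047,[(385,40),(372,348)]),("bay side walls",.055,[(300,33),(300,352)]),("tray rim front",.15,[(487,10),(450,340)]),
 ("front inner foot",.015,[(253,100),(262,325)]),("glue cap",.01,[(215,332)]),("pliers",.01,[(170,188),(137,145)])):
    print(n,[onz(W,*p,z)[:2] for p in ps])
cv2.imwrite("pics/w1b.png",cv2.resize(W["color"][140:360,200:500],None,fx=2.6,fy=2.6))
E
```

```text
carton rim L,R,top,bot [array([ 0.4855, -0.0049]), array([ 0.5476, -0.0031]), array([0.5156, 0.0378]), array([ 0.516 , -0.0517])]
pull top front edge [array([0.4385, 0.1322]), array([ 0.4441, -0.1495])]
red top outer [array([0.4483, 0.1347]), array([ 0.4512, -0.1487])]
red inner top [array([0.455 , 0.1349]), array([ 0.459 , -0.1436])]
divider [array([0.5601, 0.1214]), array([ 0.5665, -0.1331])]
bay side walls [array([0.4976, 0.1227]), array([ 0.5017, -0.1344])]
tray rim front [array([0.5968, 0.1179]), array([ 0.5991, -0.0678])]
front inner foot [array([0.457, 0.078]), array([ 0.4627, -0.1294])]
glue cap [array([ 0.4154, -0.1409])]
pliers [array([0.3806, 0.0011]), array([0.3543, 0.038 ])]
```

View pics/w1b.png

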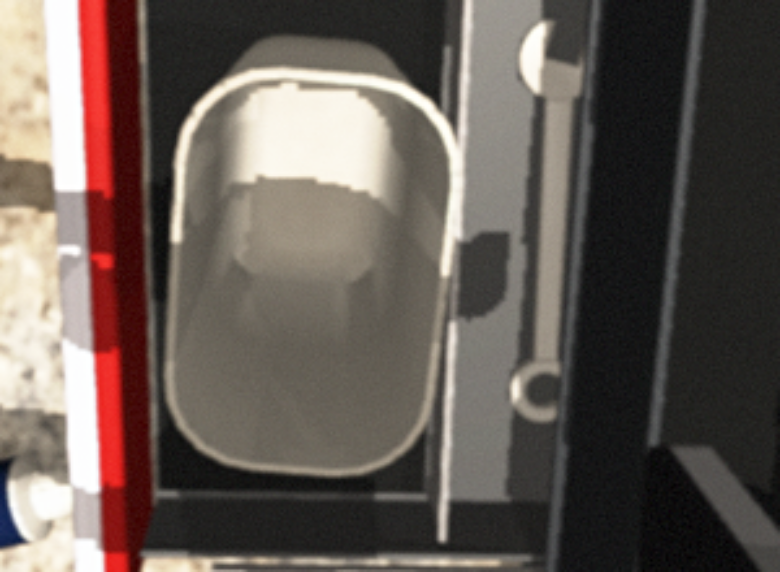

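```bash
python3 -m jog '[0,-0.2,3,0,0,0,0, 0,-0.2,7.5,0,0,0,0, 0,-0.2,11,0,0,0,0, 0,-0.2,12.8,0,0,0,0, 0,-0.2,13.3,0,0,0,0, 200,-0.2,13.3,0,0,0,0, 200,-0.2,13.3,0,0,0,0, 200,-0.2,13.3,0,0,0,0]' 30
python3 - <<'E'
from h import *
go((.514,-.007,.245),2)
im=get_image("wrist");cv2.imwrite("pics/w2.png",im["color"])
E
```

```text
clock: 2.85
position: [0.5152, -0.0047, 0.1135]
ee_rot: [0.509, -0.508, 0.49, -0.492]
contact_force: [0.2, 0.3, 4.7]
width: 0.0627
t=2.85 pos [ 0.5152 -0.0047  0.1135] F [0.2 0.3 4.7] w0.0627 shift cm [  0.23 -13.15  -0.09] rot [-0.02  0.    0.  ] newY [ 0.  0. -1.]
```

View pics/w2.png

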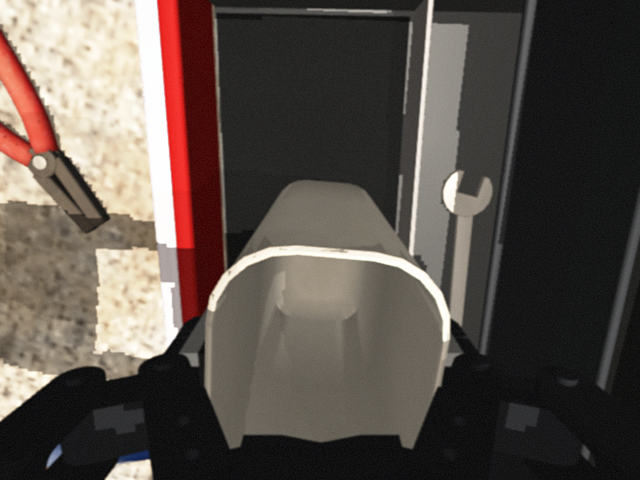

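```bash
python3 -m jog '[200,0,-2,0,0,0,0, 200,0,-6,0,0,0,0, 200,0,-10,0,0,0,0, 200,1,-12.3,-0.4,0,0,0, 200,4,-13,-1,0,0.2,0, 200,8.5,-13,-2,0,0.5,0, 200,13.5,-13,-3.2,0,0.8,0, 200,18.5,-13,-4.3,0,1.1,0, 200,23.5,-13,-5.5,0,1.4,0, 200,28,-13,-6.6,0,1.7,0, 200,31,-13,-7.2,0,1.87,0, 200,31.6,-13,-7.4,0,1.87,0]'
python3 - <<'E'
from h import *
go((.441,-.322,.245),-13)
W=wcam();cv2.imwrite("pics/w3.png",W["color"])
import pickle;pickle.dump(W,open("w3.pkl","wb"))
im=get_image("scene");crop(im,190,90,240,180,3.3,"s3.png")
E
```

```text
clock: 4.4
position: [0.4508, -0.3249, 0.2418]
ee_rot: [0.44, -0.44, 0.554, -0.554]
contact_force: [-0.1, 1.0, -1.5]
width: 0.0625
t=4.40 pos [ 0.4508 -0.3249  0.2418] F [-0.1  1.  -1.5] w0.0625 shift cm [-0.06 -0.32 -1.02] rot [ 0.   -0.01 -0.  ] newY [ 0.  0. -1.]
```

View pics/w3.png

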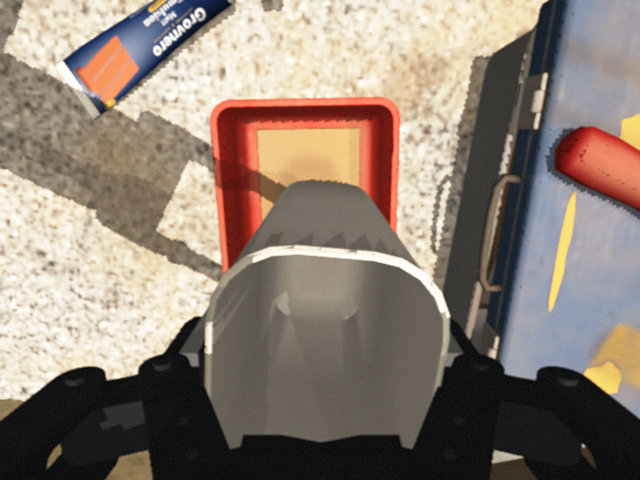

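View pics/s3.png

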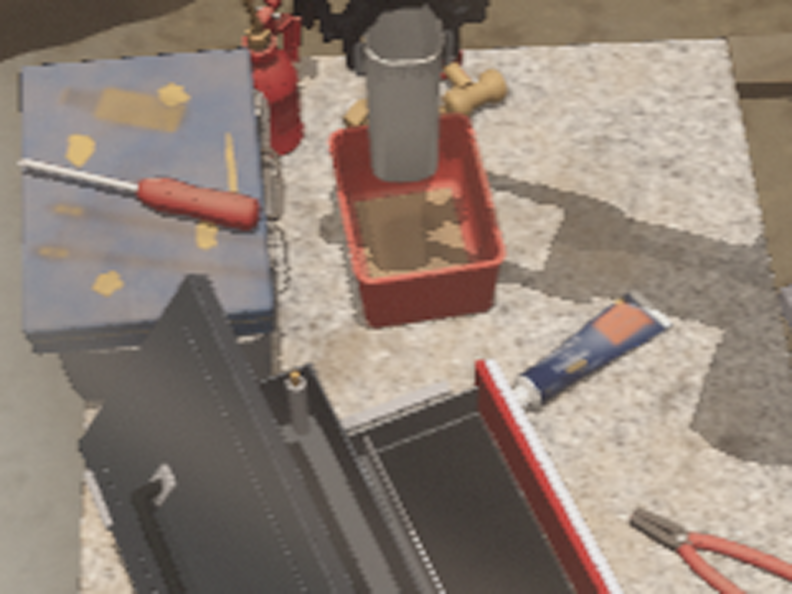

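Run:
```python
from h import *
import pickle
W=pickle.load(open("w3.pkl","rb"))
a,b=onz(W,214,99,.085),onz(W,397,97,.085);l=onz(W,221,260,.085);r=onz(W,396,220,.085)
u=(b-a)/np.linalg.norm(b-a);v=np.array([u[1],-u[0],0]);print(a,b,l,r,np.linalg.norm(b-a),np.degrees(np.arctan2(u[1],u[0])))
print("centre",(a+b)/2+v*.0855, "left edge dir",np.degrees(np.arctan2(*(a-l)[:2])),"right",np.degrees(np.arctan2(*(b-r)[:2])))
```

```text
[ 0.40040845 -0.224226    0.085     ] [ 0.52076537 -0.25103206  0.085     ] [ 0.37192923 -0.33459296  0.085     ] [ 0.50486678 -0.33423831  0.085     ] 0.12330592952357153 -12.556061890077196
centre [ 0.44199965 -0.32108419  0.085     ] left edge dir 14.469042074631483 right 10.817370795393098
```

```bash
python3 -m jog '[200,-0.1,0.5,-0.5,0,0,0, 200,-0.2,3,-1,0,0,0, 200,-0.2,7,-1,0,0,0, 200,-0.2,10.5,-1,0,0,0, 200,-0.2,12.3,-1,0,0,0, 200,-0.2,12.9,-1,0,0,0, 200,-0.2,13.2,-1,0,0,0, 200,-0.2,13.2,-1,0,0,0]'
python3 - <<'E'
from h import *
go((.4415,-.320,.1075),-13)
W=wcam();cv2.imwrite("pics/w4.png",W["color"])
E
```

```text
clock: 5.5
position: [0.4426, -0.319, 0.111]
ee_rot: [-0.441, 0.44, -0.553, 0.554]
contact_force: [-0.8, -0.8, -1.2]
width: 0.0626
t=5.50 pos [ 0.4426 -0.319   0.111 ] F [-0.8 -0.8 -1.2] w0.0626 shift cm [ 0.13  0.35 -0.09] rot [-0.01  0.01  0.  ] newY [ 0.  0. -1.]
```

View pics/w4.png

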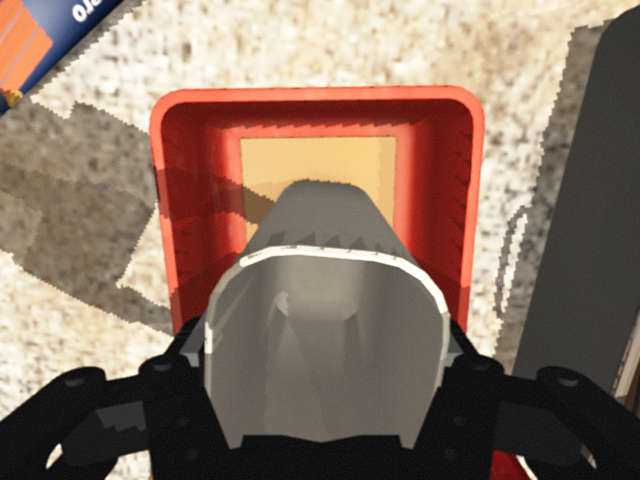

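```bash
python3 -m jog '[200,0,0.2,0,0,0,0, 200,0,0.4,0,0,0,0]'
```

```text
clock: 5.8
position: [0.4423, -0.3191, 0.1065]
ee_rot: [-0.44, 0.44, -0.553, 0.553]
contact_force: [-0.5, -0.2, -0.6]
width: 0.0624
```

```bash
python3 -m jog '[200,0,0.15,0,0,0,0, 200,0,0.3,0,0,0,0, 200,0,0.4,0,0,0,0]'
```

```text
clock: 6.18
position: [0.4422, -0.319, 0.1031]
ee_rot: [-0.44, 0.44, -0.553, 0.553]
contact_force: [-1.4, 1.1, 9.6]
width: 0.0621
```

```bash
python3 -m jog '[140,0,-0.3,0,0,0,0, 0,0,-0.3,0,0,0,0, 0,0,-0.3,0,0,0,0, 0,0,-1.5,0,0,0,0, 0,0,-5,0,0,0,0, 0,0,-9.5,0,0,0,0, 0,0,-13,0,0,0,0, 0,0,-14,0,0,0,0]'
python3 - <<'E'
from h import *
S=cam("scene");crop(S,190,90,240,180,3.3,"s5.png")
T=cam("top");crop(T,320,230,160,120,5,"t5.png")
d=np.array([.0727,.9974])
go((.4513,.252,.13),4.2)
E
```

```text
clock: 7.18
position: [0.4432, -0.3199, 0.2454]
ee_rot: [-0.441, 0.44, -0.551, 0.555]
contact_force: [0.1, -0.0, -1.2]
width: 0.0856
t=7.28 pos [ 0.4424 -0.3192  0.2433] F [0.  0.1 0.2] w0.0856 shift cm [-55.88  11.25 -11.95] rot [-0.01 -2.14  0.01] newY [ 0.  0. -1.]
```

View pics/s5.png

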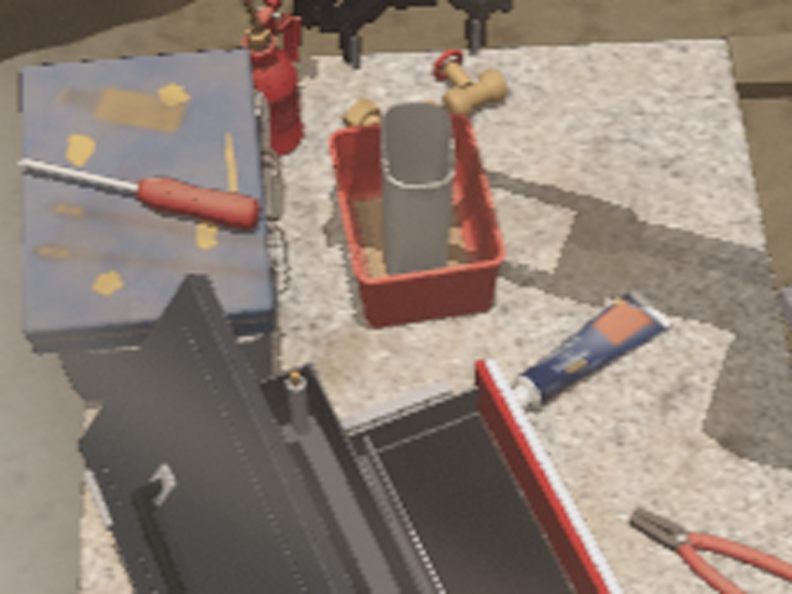

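View pics/t5.png

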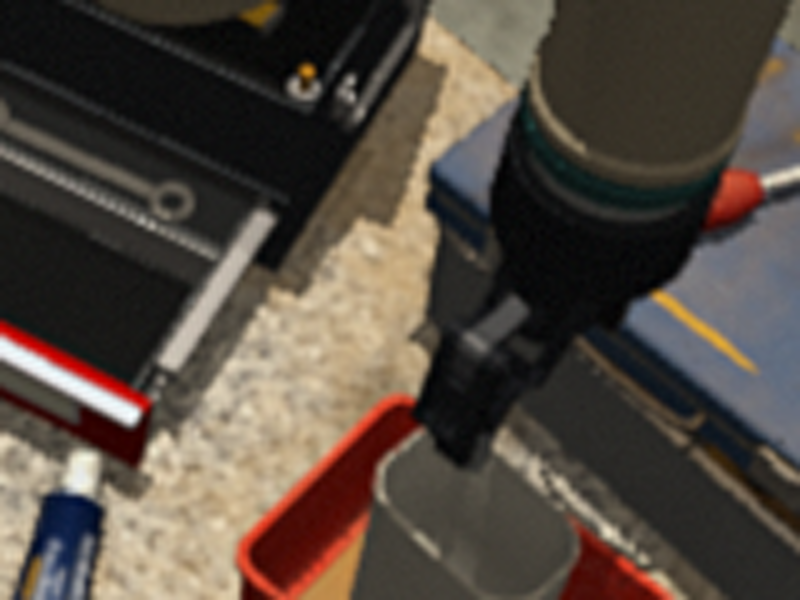

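```bash
python3 -m jog '[0,-2,0,-0.4,0,-0.1,0, 0,-7,0,-1.5,0,-0.3,0, 0,-12.5,0,-2.7,0,-0.5,0, 0,-18,0,-3.9,0,-0.7,0, 0,-23.5,0,-5,0,-0.9,0, 0,-29,1,-6.2,0,-1.1,0, 0,-34.5,3,-7.4,0,-1.3,0, 0,-40,5.5,-8.6,0,-1.5,0, 0,-45.5,7.5,-9.7,0,-1.75,0, 0,-50.5,9,-10.8,0,-1.95,0, 0,-54.5,10,-11.7,0,-2.1,0, 0,-55.9,10.2,-12,0,-2.14,0]'
python3 - <<'E'
from h import *
go((.4513,.252,.13),4.2)
import pickle
W=wcam();cv2.imwrite("pics/w6.png",W["color"]);pickle.dump(W,open("w6.pkl","wb"))
E
```

```text
clock: 8.78
position: [0.4475, 0.2546, 0.1381]
ee_rot: [-0.517, 0.52, -0.481, 0.479]
contact_force: [-0.2, -0.6, -0.5]
width: 0.0854
t=8.78 pos [0.4475 0.2546 0.1381] F [-0.2 -0.6 -0.5] w0.0854 shift cm [0.29 0.81 0.36] rot [0.04 0.02 0.01] newY [ 0.  0. -1.]
```

View pics/w6.png

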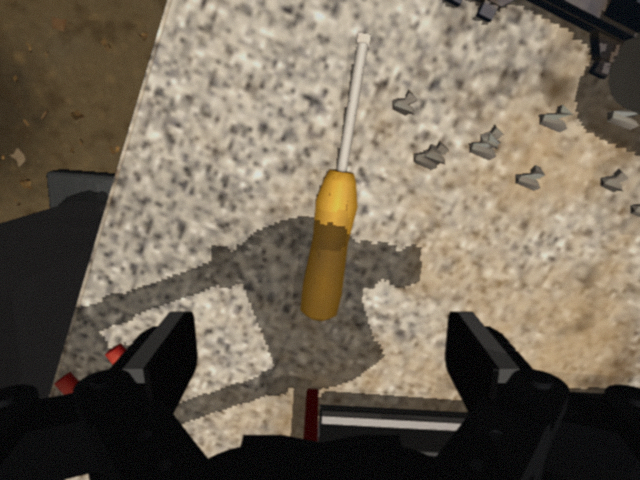

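Run:
```python
from h import *
import pickle
W=pickle.load(open("w6.pkl","rb"))
a,b,c=[onz(W,*p,.0135) for p in((319,317),(341,171),(363,35))]
print(a,b,c,np.linalg.norm(b-a),np.linalg.norm(c-a))
u=(c-a)/np.linalg.norm(c-a);az=np.degrees(np.arctan2(-u[0],u[1]));P=a+u*.055;print(az,P)
go((P[0],P[1],.13),az)
```

```text
[0.45025218 0.19591146 0.0135    ] [0.45655993 0.29705498 0.0135    ] [0.46232266 0.37559688 0.0135    ] 0.10134001662931955 0.18009038301764307
-3.8431049776898027 [0.45393853 0.25078778 0.0135    ]
t=8.82 pos [0.4483 0.2552 0.1385] F [ 0.3  1.7 -0.9] w0.0854 shift cm [0.48 0.85 0.53] rot [ 0.03  1.02 -0.  ] newY [ 0.  0. -1.]
```

```bash
python3 -m jog '[0,0.2,1,0.2,0,0.5,0, 0,0.5,4,0.5,0,1.02,0, 0,0.5,8,0.5,0,1.02,0, 0,0.5,11,0.5,0,1.02,0, 0,0.5,12,0.5,0,1.02,0, 0,0.5,12,0.5,0,1.02,0]' 40
python3 - <<'E'
from h import *
go((.4539,.2508,.005),-3.8)
W=wcam();cv2.imwrite("pics/w7.png",W["color"])
E
```

```text
clock: 9.57
position: [0.4556, 0.2474, 0.0203]
ee_rot: [0.482, -0.482, 0.517, -0.517]
contact_force: [-0.0, -0.9, 0.4]
width: 0.0855
t=9.57 pos [0.4556 0.2474 0.0203] F [-0.  -0.9  0.4] w0.0855 shift cm [-0.33  1.53 -0.19] rot [ 0.01 -0.03  0.  ] newY [ 0.  0. -1.]
```

View pics/w7.png

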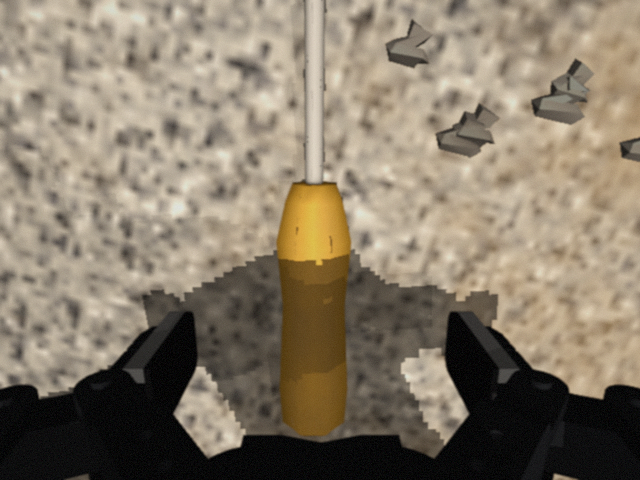

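```bash
python3 -m jog '[0,-0.2,0.8,-0.1,0,0,0, 0,-0.3,1.4,-0.15,0,0,0, 255,-0.3,1.45,-0.15,0,0,0, 255,-0.3,1.45,-0.15,0,0,0, 255,-0.3,1.45,-0.15,0,0,0, 255,-0.3,1.45,-0.15,0,0,0]' 40
```

```text
clock: 10.38
position: [0.4547, 0.2513, 0.0061]
ee_rot: [-0.483, 0.482, -0.517, 0.517]
contact_force: [0.0, 0.6, 2.6]
width: 0.0257
```

```bash
python3 -c "
from h import *
go((.511,-.0405,.14),1.3)"
python3 -m jog '[255,0,-2,0,0,0,0, 255,0,-6,0,0,0,0, 255,0,-10,0,0,0,0, 255,0,-13,0,0,0,0, 255,0,-13.4,0,0,0,0]'
python3 -c "
from h import *
go((.511,-.0405,.14),1.3)"
```

```text
t=10.38 pos [0.4547 0.2513 0.0061] F [0.  0.6 2.6] w0.0257 shift cm [ 28.71 -13.39   7.65] rot [-0.   -0.66 -0.  ] newY [ 0.  0. -1.]
clock: 11.0
position: [0.4558, 0.2517, 0.1417]
ee_rot: [-0.484, 0.481, -0.516, 0.518]
contact_force: [0.4, 0.6, -1.5]
width: 0.0255
t=11.00 pos [0.4558 0.2517 0.1417] F [ 0.4  0.6 -1.5] w0.0255 shift cm [28.77  0.14  7.53] rot [-0.03 -0.66 -0.01] newY [ 0.  0. -1.]
```

```bash
python3 -m jog '[255,1.5,0,0.4,0,0,0, 255,5,0,1.3,0,-0.1,0, 255,9.5,0,2.5,0,-0.2,0, 255,14,0,3.7,0,-0.3,0, 255,18.5,0,4.9,0,-0.4,0, 255,23,0,6,0,-0.5,0, 255,26.5,0,7,0,-0.6,0, 255,28.4,0,7.4,0,-0.66,0, 255,28.8,0,7.5,0,-0.66,0, 255,28.8,0,7.5,0,-0.66,0]'
python3 - <<'E'
from h import *
go((.511,-.0405,.022),1.3)
W=wcam();cv2.imwrite("pics/w8.png",W["color"])
S=cam("scene");crop(S,210,190,240,180,3.3,"s8.png")
E
```

```text
clock: 12.25
position: [0.5083, -0.0413, 0.1386]
ee_rot: [-0.505, 0.506, -0.495, 0.494]
contact_force: [0.8, -0.6, -1.3]
width: 0.0255
t=12.25 pos [ 0.5083 -0.0413  0.1386] F [ 0.8 -0.6 -1.3] w0.0255 shift cm [-0.06 11.66  0.3 ] rot [ 0.02 -0.01 -0.01] newY [ 0.  0. -1.]
```

View pics/w8.png

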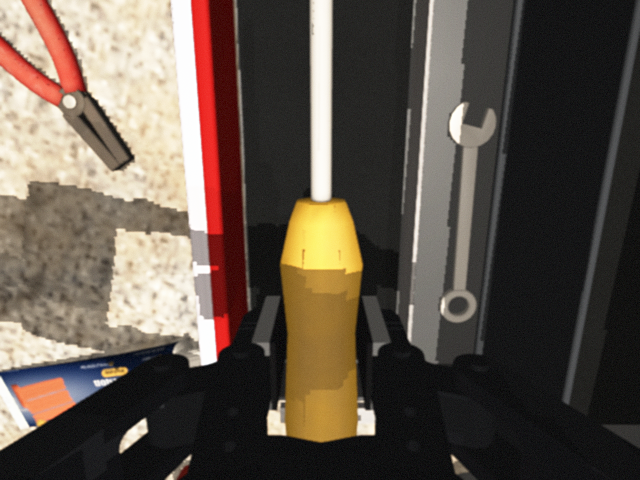

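View pics/s8.png

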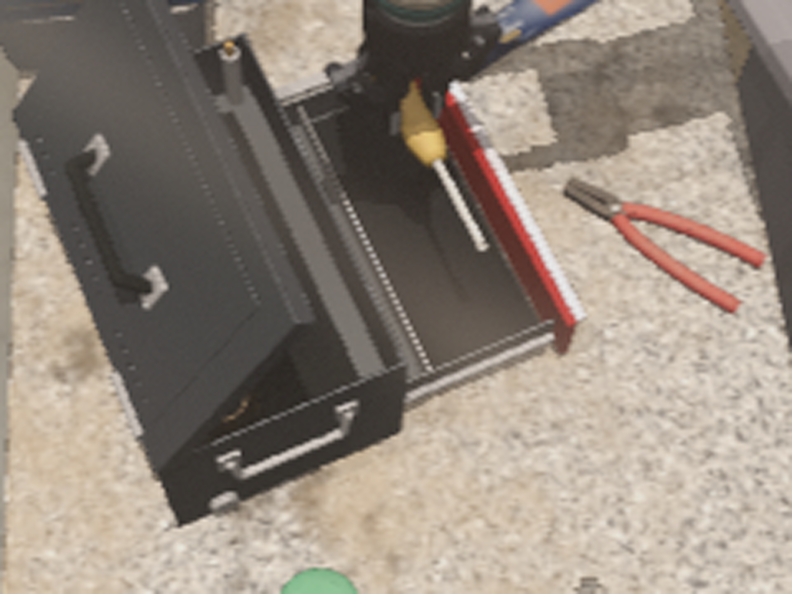

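```bash
python3 -m jog '[255,0,1.5,0.2,0,0,0, 255,0,4.5,0.2,0,0,0, 255,0,8,0.2,0,0,0, 255,0,10.3,0.2,0,0,0, 255,0,11.2,0.2,0,0,0, 255,0,11.5,0.2,0,0,0, 255,0,11.7,0.2,0,0,0]'
```

```text
clock: 13.22
position: [0.512, -0.0413, 0.0233]
ee_rot: [0.506, -0.505, 0.494, -0.495]
contact_force: [-0.9, 0.6, -0.9]
width: 0.0257
```

Lower the last 2 mm, then open only partway (about 45 mm) so the fingers stay inside the bay.

```bash
python3 -m jog '[255,0,0.15,0,0,0,0, 255,0,0.3,0,0,0,0]'; python3 -m jog '[130,0,0,0,0,0,0, 130,0,0,0,0,0,0, 130,0,-0.5,0,0,0,0, 130,0,-3,0,0,0,0, 130,0,-7,0,0,0,0, 130,0,-11,0,0,0,0, 130,0,-14,0,0,0,0, 130,0,-15,0,0,0,0]'
python3 - <<'E'
from h import *
go((.511,-.0405,.022),1.3)
W=wcam();cv2.imwrite("pics/w9.png",W["color"])
S=cam("scene");crop(S,210,190,240,180,3.3,"s9.png")
E
```

```text
clock: 13.48
position: [0.5123, -0.0414, 0.021]
ee_rot: [0.506, -0.505, 0.494, -0.495]
contact_force: [-1.7, 1.6, 12.5]
width: 0.0259
clock: 14.48
position: [0.5123, -0.0415, 0.1719]
ee_rot: [0.506, -0.505, 0.493, -0.496]
contact_force: [-0.2, 0.3, -0.2]
width: 0.042
t=14.47 pos [ 0.5123 -0.0415  0.1719] F [-0.2  0.3 -0.2] w0.0420 shift cm [-0.12 14.99 -0.19] rot [-0.03 -0.    0.01] newY [ 0.  0. -1.]
```

View pics/w9.png

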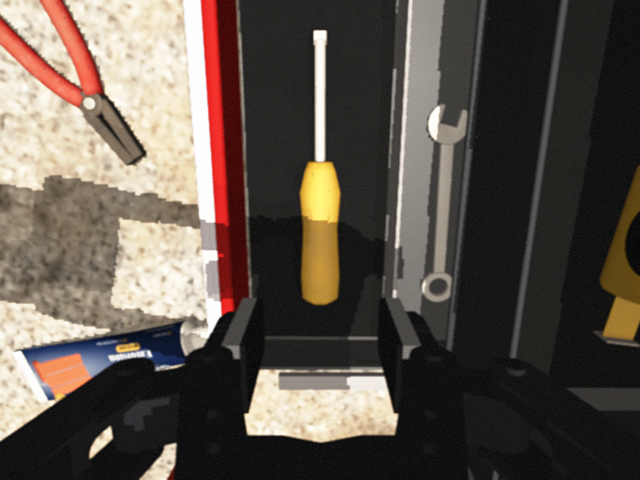

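View pics/s9.png

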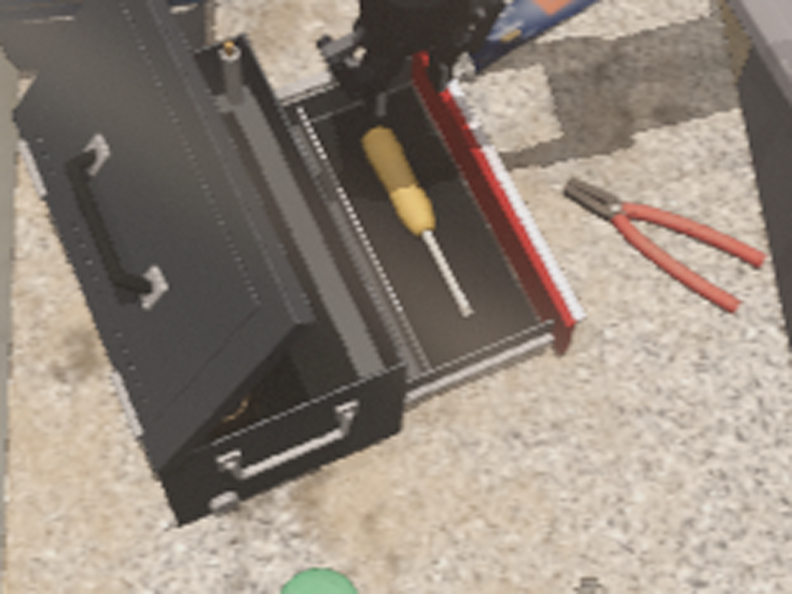

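```bash
python3 -c "
from h import *
go((.40,-.006,.20),-88.7,45);print(get_state()['qpos'])"
```

```text
t=14.57 pos [ 0.5117 -0.0414  0.1705] F [ 0.5 -0.6  0.4] w0.0418 shift cm [ -3.79  -2.97 -11.08] rot [ 4.39 10.62  4.39] newY [ 0.71  0.02 -0.71]
[-2.16287875e-01  2.26134446e-01  1.73332690e+00  6.08889985e-05
  1.18030797e+00 -2.38933533e-01]
```

```bash
python3 -m jog '[130,-0.3,-0.5,-1,0.2,0.5,0.2, 255,-0.7,-1,-2.5,0.6,1.5,0.6, 255,-1.1,-1.5,-4,1,2.5,1, 255,-1.5,-2,-5.5,1.5,3.6,1.5, 255,-1.9,-2.5,-7,2,4.8,2, 255,-2.3,-3,-8,2.5,6,2.5, 255,-2.7,-3,-9,3,7.2,3, 255,-3.1,-3,-10,3.5,8.4,3.5, 255,-3.5,-3,-10.6,3.9,9.5,3.9, 255,-3.8,-3,-11,4.3,10.4,4.3, 255,-3.8,-3,-11.1,4.39,10.62,4.39, 255,-3.8,-3,-11.1,4.39,10.62,4.39]'
python3 - <<'E'
from h import *
go((.41,-.006,.035),-88.7,45);print(get_state()['qpos'])
print(toolR().round(3))
S=cam("scene");cv2.imwrite("pics/s10.png",S["color"])
W=wcam();cv2.imwrite("pics/w10.png",W["color"])
E
```

```text
clock: 16.08
position: [0.3991, -0.0056, 0.1994]
ee_rot: [0.277, 0.263, 0.657, -0.65]
contact_force: [0.6, -0.2, -0.6]
width: 0.0
t=16.07 pos [ 0.3991 -0.0056  0.1994] F [ 0.6 -0.2 -0.6] w0.0000 shift cm [10.84 12.42  0.06] rot [ 0.   -0.    0.01] newY [ 0.71  0.02 -0.71]
[-0.58973216 -0.32123222  2.45739648  0.95195891  0.52141635  0.22579823]
[[-0.708  0.706  0.023]
 [-0.016  0.016 -1.   ]
 [-0.706 -0.709 -0.   ]]
```

View pics/s10.png

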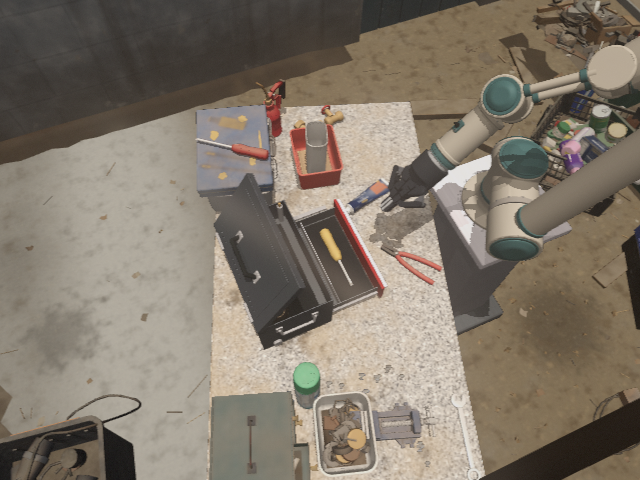

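View pics/w10.png

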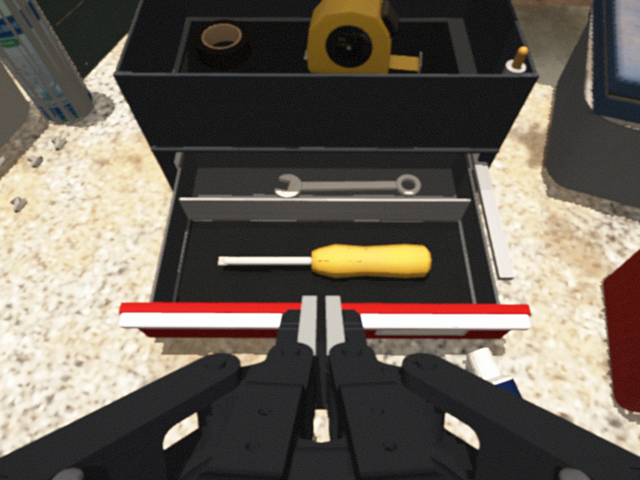

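```bash
python3 -m jog '[255,1.5,1.5,0,0,0,0, 255,4,4,0,0,0,0, 255,6.5,7,0,0,0,0, 255,8,9.2,0,0,0,0, 255,8.5,9.7,0,0,0,0]'
python3 - <<'E'
from h import *
go((.41,-.006,.035),-88.7,45);print(get_state()['qpos'])
S=cam("scene");crop(S,330,60,240,180,3.3,"s11.png")
W=wcam();cv2.imwrite("pics/w11.png",W["color"])
E
```

```text
clock: 16.8
position: [0.4211, -0.0006, 0.099]
ee_rot: [0.281, 0.263, 0.663, -0.642]
contact_force: [0.8, 0.4, -0.1]
width: -0.0004
t=16.80 pos [ 0.4211 -0.0006  0.099 ] F [ 0.8  0.4 -0.1] w-0.0004 shift cm [5.33 3.7  0.61] rot [ 0.15 -0.03 -0.03] newY [ 0.71  0.02 -0.71]
[-0.52576709  0.05385557  2.67399907  2.16302432  0.48654457 -1.05651606]
```

View pics/s11.png

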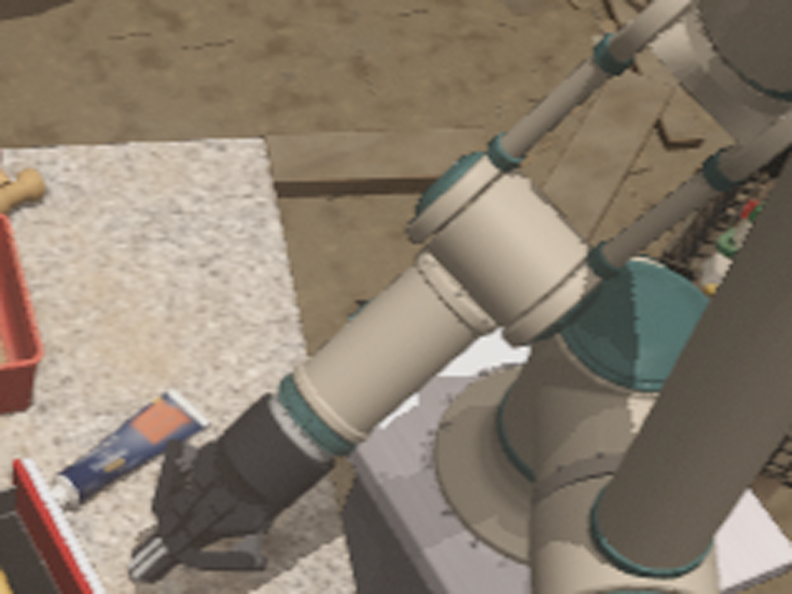

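View pics/w11.png

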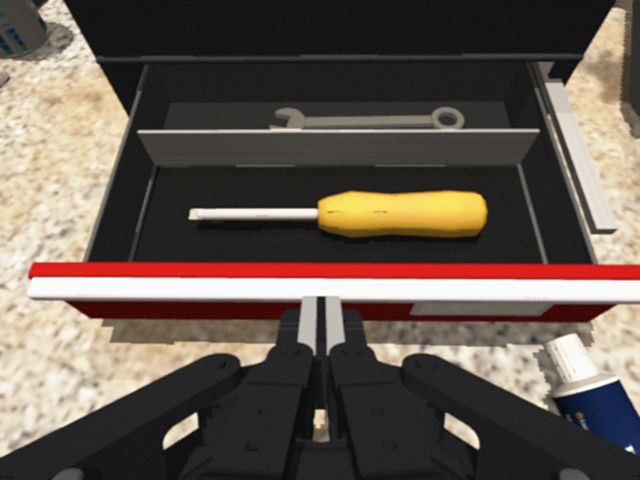

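```bash
python3 -c "
from h import *
go((.405,-.006,.11),-88.7,28)"
```

```text
t=16.90 pos [4.202e-01 2.000e-04 9.710e-02] F [-0.3  0.7  0.1] w0.0003 shift cm [ 0.17 -2.    0.54] rot [ 0.18 -0.04 -2.11] newY [ 0.47  0.01 -0.88]
```

```bash
python3 -m jog '[255,-0.6,-1,0,0,0,-0.4, 255,-1.2,-2.4,0,0,0,-0.9, 255,-1.2,-2.4,0,0,0,-1.4, 255,-1.2,-2.4,0,0,0,-1.9, 255,-1.2,-2.4,0,0,0,-2.1, 255,-1.2,-2.4,0,0,0,-2.1]'
python3 -c "
from h import *
go((.41,-.006,.032),-88.7,28);print(get_state()['qpos'])"
```

```text
clock: 17.65
position: [0.4105, 0.0134, 0.1207]
ee_rot: [0.201, 0.168, 0.705, -0.659]
contact_force: [0.3, -0.1, 0.6]
width: -0.0002
t=17.65 pos [0.4105 0.0134 0.1207] F [ 0.3 -0.1  0.6] w-0.0002 shift cm [4.57 7.48 2.39] rot [ 0.46  0.06 -0.28] newY [ 0.47  0.01 -0.88]
[-0.37129545 -0.08210076  2.39616561  0.64250281  0.43486086  0.6170791 ]
```

```bash
python3 -m jog '[255,0,0,0,0,0,0, 255,0,0,0,0,0,0]'
python3 -c "
from h import *
go((.41,-.006,.032),-88.7,28);print(get_state()['qpos'])"
```

```text
clock: 17.9
position: [0.4101, 0.0151, 0.1197]
ee_rot: [0.201, 0.168, 0.707, -0.657]
contact_force: [-0.2, -0.9, -0.1]
width: 0.0002
t=17.90 pos [0.4101 0.0151 0.1197] F [-0.2 -0.9 -0.1] w0.0002 shift cm [4.5  7.38 2.58] rot [ 0.49  0.06 -0.29] newY [ 0.47  0.01 -0.88]
[-0.37217463 -0.08065017  2.40019837  0.65925931  0.43339885  0.59998668]
```

```bash
python3 -m jog '[255,1,1.5,0.6,0.1,0,-0.1, 255,2.2,3,1.5,0.25,0,-0.2, 255,3.1,4.6,2.3,0.4,0.05,-0.29, 255,3.6,5.7,2.58,0.49,0.06,-0.29, 255,3.6,5.8,2.58,0.49,0.06,-0.29]'
python3 - <<'E'
from h import *
go((.42,-.006,.032),-88.7,28);print(get_state()['qpos'])
W=wcam();cv2.imwrite("pics/w12.png",W["color"])
S=cam("scene");crop(S,300,100,240,180,3.3,"s12.png")
E
```

```text
clock: 18.52
position: [0.4087, -0.0068, 0.0487]
ee_rot: [0.177, 0.163, 0.689, -0.684]
contact_force: [0.4, 0.2, 0.3]
width: -0.0
t=18.52 pos [ 0.4087 -0.0068  0.0487] F [0.4 0.2 0.3] w-0.0000 shift cm [-0.22  2.01 -0.05] rot [ 0.01 -0.02  0.02] newY [ 0.47  0.01 -0.88]
[-0.34079685  0.10138245  2.49972724  1.11680467  0.18663622  0.13889894]
```

View pics/w12.png

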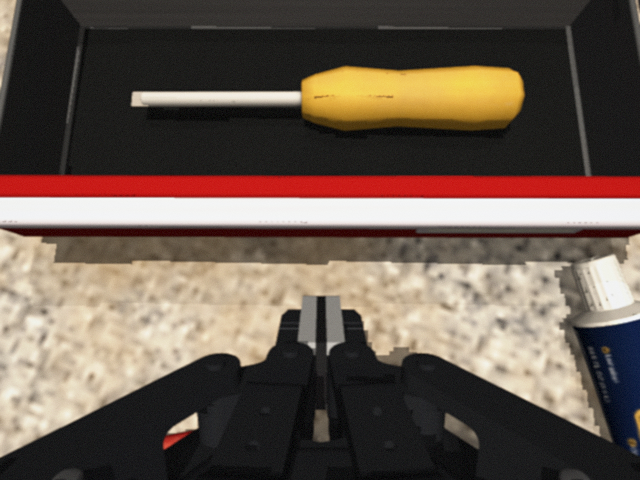

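View pics/s12.png

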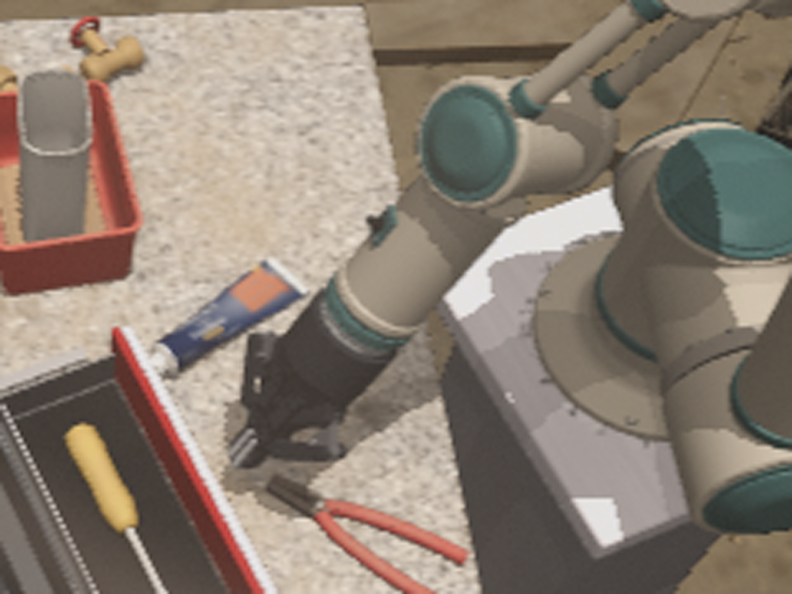

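```bash
python3 -m jog '[255,0.35,0.65,0,0,0,0, 255,0.26,1.54,0,0,0,0, 255,-0.62,2,0,0,0,0, 255,-1.41,2.43,0,0,0,0, 255,-1.94,2.71,0,0,0,0, 255,-2.38,2.95,0,0,0,0, 255,-2.91,3.23,0,0,0,0, 255,-3.61,3.6,0,0,0,0, 255,-4.4,4.03,0,0,0,0, 255,-5.2,4.45,0,0,0,0, 255,-5.8,4.77,0,0,0,0, 255,-6,4.87,0,0,0,0]'
python3 - <<'E'
from h import *
go((.55,-.004,.034),-88.7,30);print(get_state()['qpos'])
W=wcam();cv2.imwrite("pics/w13.png",W["color"])
E
```

```text
clock: 20.12
position: [0.4862, -0.0055, 0.0353]
ee_rot: [0.179, 0.163, 0.688, -0.684]
contact_force: [-0.3, -0.7, -0.2]
width: -0.0001
t=20.12 pos [ 0.4862 -0.0055  0.0353] F [-0.3 -0.7 -0.2] w-0.0001 shift cm [-5.57  3.12 -0.  ] rot [-0.    0.    0.25] newY [ 0.5   0.01 -0.87]
[-0.25141964  0.23055525  2.37409037  1.11038035  0.14207018  0.22047263]
```

View pics/w13.png

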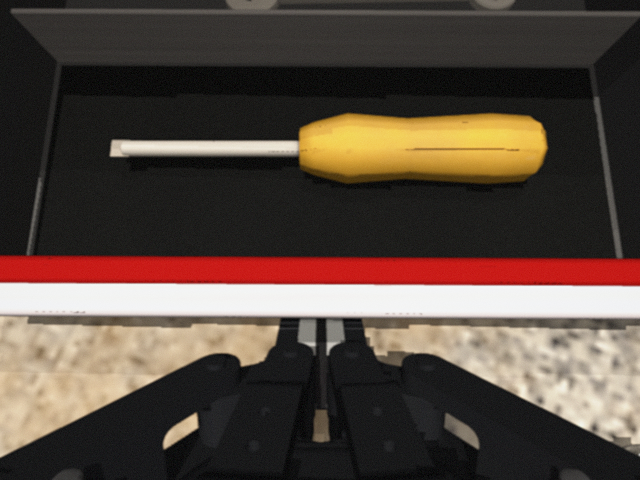

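Run:
```python
from h import *
W=wcam()
for p,z in(((320,283),.071),((320,316),.07),((320,258),.071),((320,12),.047)): print(onz(W,*p,z))
```

```text
[ 0.49523853 -0.00500011  0.071     ]
[ 0.48577797 -0.00521079  0.07      ]
[ 0.50265464 -0.00483347  0.071     ]
[ 0.60830849 -0.002414    0.047     ]
```

```bash
python3 -m jog '[255,-0.45,0.23,0,0,0,0, 255,-1.15,0.61,0,0,0,0, 255,-1.85,0.98,0,0,0,0, 255,-2.6,1.38,0,0,0,0, 255,-3.3,1.75,0,0,0,0, 255,-4,2.12,0,0,0,0, 255,-4.6,2.44,0,0,0,0, 255,-5.1,2.71,0,0,0,0, 255,-5.5,2.92,0,0,0,0, 255,-5.8,3.08,0,0,0,0, 255,-5.8,3.08,0,0,0,0]'
python3 - <<'E'
from h import *
go((.578,-.003,.036),-88.7,28);print(get_state()['qpos'])
W=wcam();cv2.imwrite("pics/w14.png",W["color"])
S=cam("scene");crop(S,210,150,240,180,3.3,"s14.png")
T=cam("top");crop(T,220,180,200,150,4,"t14.png")
E
```

```text
clock: 21.6
position: [0.552, -0.004, 0.0354]
ee_rot: [0.179, 0.163, 0.688, -0.684]
contact_force: [-0.9, 0.3, -0.4]
width: 0.0002
t=21.60 pos [ 0.552  -0.004   0.0354] F [-0.9  0.3 -0.4] w0.0002 shift cm [-2.32  1.17 -0.04] rot [-0.  0. -0.] newY [ 0.47  0.01 -0.88]
[-0.20363685  0.29964095  2.24020528  0.7107258   0.16173067  0.6656406 ]
```

View pics/w14.png

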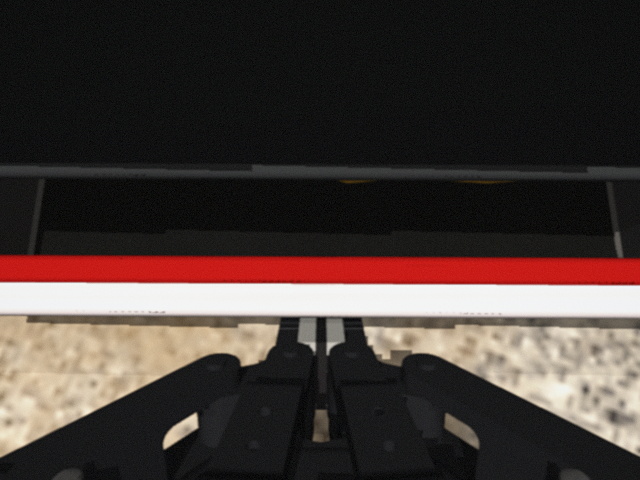

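View pics/s14.png

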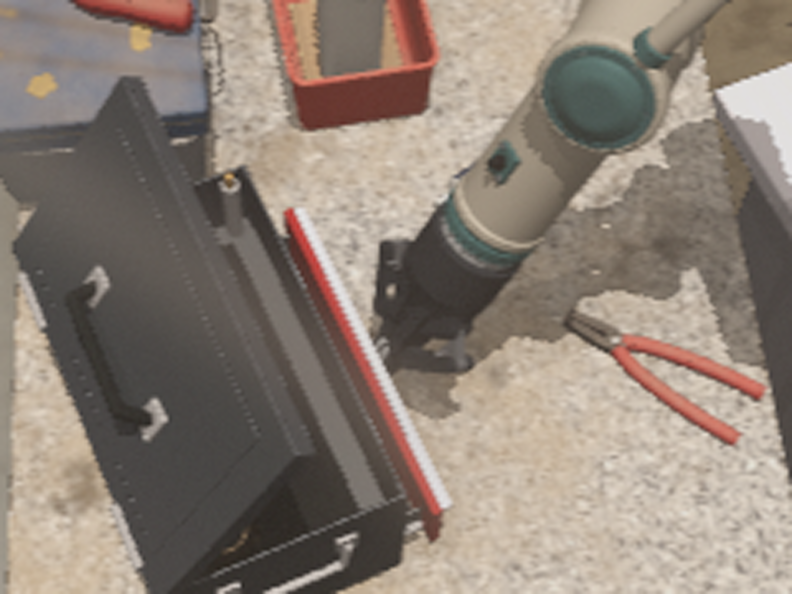

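View pics/t14.png

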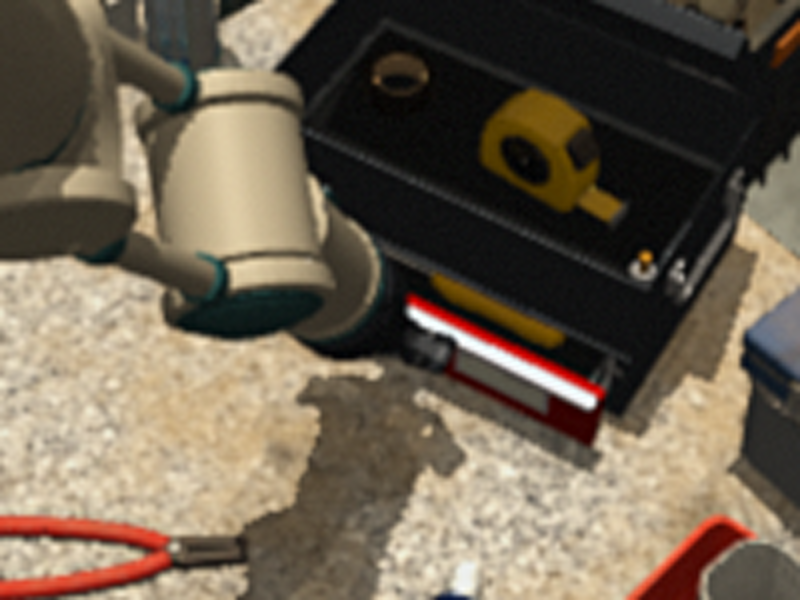

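```bash
python3 -m jog '[255,-0.27,0.14,0,0,0,0, 255,-0.53,0.28,0,0,0,0, 255,-0.79,0.42,0,0,0,0, 255,-1.02,0.54,0,0,0,0, 255,-1.24,0.66,0,0,0,0, 255,-1.46,0.78,0,0,0,0]'
python3 -m jog '[255,-0.2,0.1,0,0,0,0, 255,-0.4,0.2,0,0,0,0, 255,-0.55,0.28,0,0,0,0]'
```

```text
clock: 22.5
position: [0.566, -0.0031, 0.0344]
ee_rot: [0.178, 0.162, 0.688, -0.684]
contact_force: [-9.6, -2.4, 6.3]
width: 0.0002
clock: 22.88
position: [0.5734, -0.0032, 0.0348]
ee_rot: [0.178, 0.163, 0.688, -0.684]
contact_force: [-0.2, 0.5, -0.9]
width: 0.0
```

Run:
```python
from h import *
W=wcam();cv2.imwrite("pics/w15.png",W["color"])
S=cam("scene");crop(S,210,150,240,180,3.3,"s15.png")
print(get_state()["position"])
```

```text
[ 0.5752979  -0.00379499  0.03567319]
```

View pics/w15.png

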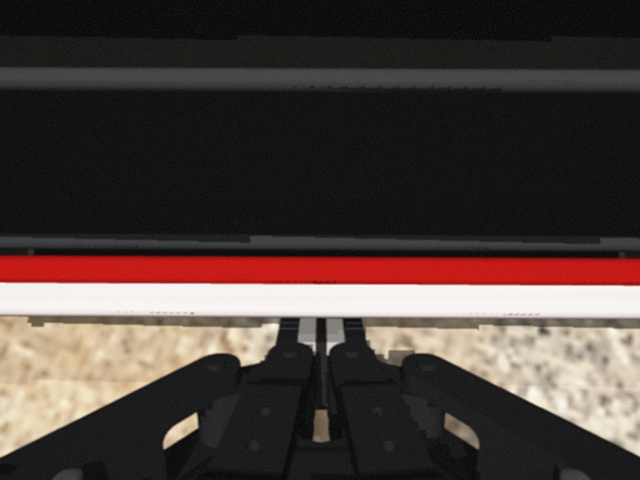

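View pics/s15.png

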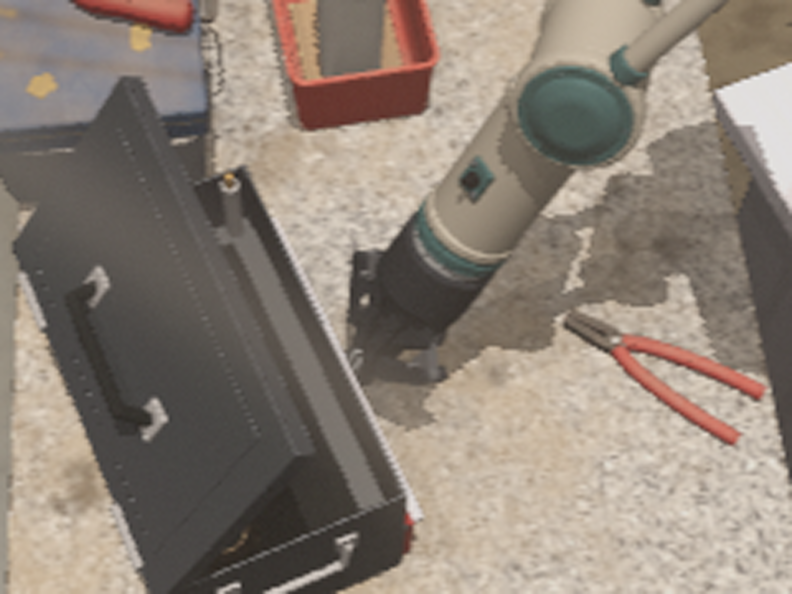

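```bash
python3 -m jog '[255,-0.1,0.05,0,0,0,0, 255,-0.2,0.1,0,0,0,0, 255,-0.3,0.15,0,0,0,0]'; python3 -m jog '[255,-0.1,0.05,0,0,0,0, 255,-0.2,0.1,0,0,0,0]'; python3 -m jog '[255,-0.1,0.05,0,0,0,0, 255,-0.2,0.1,0,0,0,0]'
```

```text
clock: 23.35
position: [0.5772, -0.0033, 0.0353]
ee_rot: [0.179, 0.163, 0.688, -0.684]
contact_force: [-4.4, -2.2, 3.6]
width: -0.0003
clock: 23.6
position: [0.5774, -0.0028, 0.0345]
ee_rot: [0.178, 0.162, 0.689, -0.684]
contact_force: [-11.1, -3.3, 6.7]
width: 0.0002
clock: 23.85
position: [0.5775, -0.0023, 0.0337]
ee_rot: [0.177, 0.161, 0.689, -0.684]
contact_force: [-16.3, -3.7, 9.3]
width: 0.0002
```

```bash
python3 -m jog '[255,0.6,-0.3,0,0,0,0, 255,1.8,-0.9,0,0,0,0, 255,3.3,-1.7,0,0,0,0, 255,4.2,-2.4,0,0,0,0, 255,3.5,-4.5,0,0,0,0, 255,1.5,-8,0,0,0,0, 255,-0.9,-12.5,0,0,0,0, 255,-3.3,-17,0,0,0,0, 255,-5.6,-21.4,0,0,0,0, 255,-7.4,-24.8,0,0,0,0, 255,-8,-26,0,0,0,0]'
python3 - <<'E'
from h import *
print(get_state()["position"],get_state()["qpos"])
S=cam("scene");crop(S,190,150,200,150,4,"s16.png")
T=cam("top");crop(T,270,120,200,150,4,"t16.png")
E
```

```text
clock: 25.22
position: [0.5321, -0.0045, 0.3061]
ee_rot: [0.181, 0.165, 0.687, -0.684]
contact_force: [-0.9, 0.9, 0.2]
width: 0.0001
[ 0.53208244 -0.00447936  0.30608556] [-0.2165623  -0.07972589  1.83746483  0.14186879  0.90578547  1.27037337]
```

View pics/s16.png

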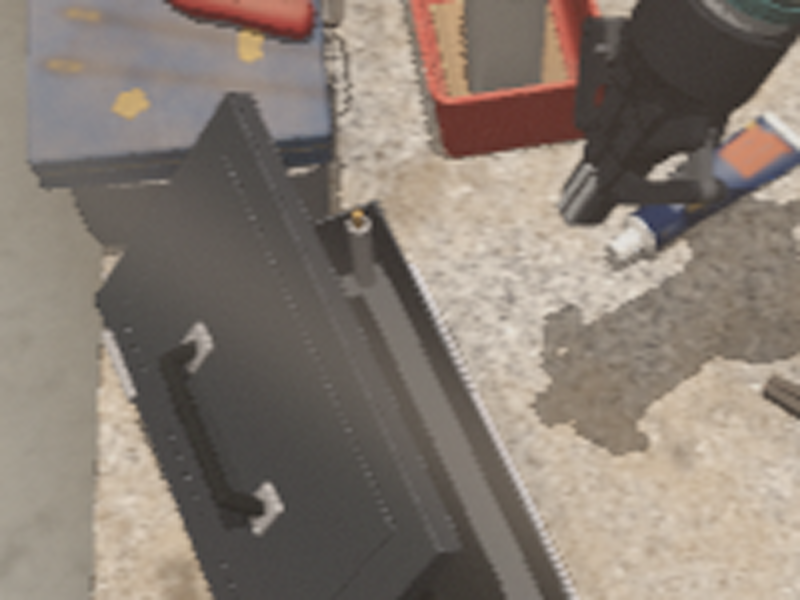

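View pics/t16.png

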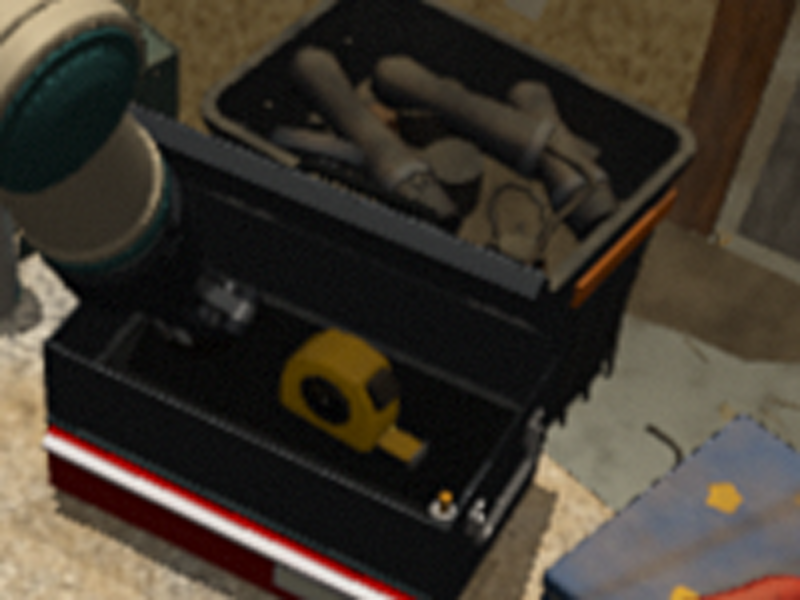

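Run:
```python
from h import *
S=cam("scene");T=cam("top")
s=lambda u,v:((u+.5)/4+189.5,(v+.5)/4+149.5)
t=lambda u,v:((u+.5)/4+269.5,(v+.5)/4+119.5)
for a,b in(((222,158),(548,268)),((235,93),(548,268)),((250,93),(540,296)),((280,165),(540,296))):
    print(tri(S,s(*a),T,t(*b)))
# hinge known: radius fit using chest frame
yaw=.0227; ex=np.array([np.cos(yaw),np.sin(yaw),0]);ey=np.array([-np.sin(yaw),np.cos(yaw),0])
C=np.array([.5865,-.004,0])+.1025*ex; print("chest",C,"hinge",C+.0925*ex)
H=C+.0925*ex+[0,0,.15]
for th in(.85,.95,1.05):
  for r in(.165,.188):
    for off in(0,.02):
      P=H-r*np.cos(th)*ex+[0,0,r*np.sin(th)]+off*(np.sin(th)*ex+[0,0,np.cos(th)])
      for w in(-.153,.153):
        q=proj(S,P+w*ey);q2=proj(T,P+w*ey);print(th,r,off,w,((q-[190,150])*4).round(),((q2-[270,120])*4).round())
```

```text
(array([ 0.69904139, -0.14259449,  0.27940894]), np.float64(0.019196443340453607))
(array([ 0.67722756, -0.1548961 ,  0.30804688]), np.float64(0.005626250451105959))
(array([ 0.66708371, -0.15832595,  0.29673217]), np.float64(0.00248155816914192))
(array([ 0.67449226, -0.14027978,  0.27097407]), np.float64(0.038593577211893645))
chest [ 0.68897359 -0.00167345  0.        ] hinge [7.81449761e-01 4.26119855e-04 0.00000000e+00]
0.85 0.165 0 -0.153 [238. 123.] [532. 311.]
0.85 0.165 0 0.153 [450. 575.] [ 92. 128.]
0.85 0.165 0.02 -0.153 [211. 119.] [546. 280.]
0.85 0.165 0.02 0.153 [422. 577.] [104.  98.]
0.85 0.188 0 -0.153 [260.  96.] [526. 307.]
0.85 0.188 0 0.153 [477. 551.] [ 78. 120.]
0.85 0.188 0.02 -0.153 [232.  92.] [540. 274.]
0.85 0.188 0.02 0.153 [449. 552.] [90. 90.]
0.95 0.165 0 -0.153 [215. 120.] [544. 285.]
0.95 0.165 0 0.153 [426. 577.] [102. 104.]
0.95 0.165 0.02 -0.153 [185. 118.] [558. 254.]
0.95 0.165 0.02 0.153 [395. 581.] [115.  75.]
0.95 0.188 0 -0.153 [233.  93.] [539. 277.]
0.95 0.188 0 0.153 [450. 553.] [90. 92.]
0.95 0.188 0.02 -0.153 [203.  90.] [554. 245.]
0.95 0.188 0.02 0.153 [419. 556.] [104.  63.]
1.05 0.165 0 -0.153 [190. 119.] [556. 260.]
1.05 0.165 0 0.153 [400. 581.] [114.  81.]
1.05 0.165 0.02 -0.153 [158. 120.] [571. 230.]
1.05 0.165 0.02 0.153 [367. 587.] [128.  53.]
1.05 0.188 0 -0.153 [204.  92.] [554. 247.]
1.05 0.188 0 0.153 [420. 557.] [103.  65.]
1.05 0.188 0.02 -0.153 [172.  92.] [569. 217.]
1.05 0.188 0.02 0.153 [386. 563.] [118.  37.]
```

```bash
python3 -c "
from h import *
go((.58,-.002,.39),-88.7,0);go((.73,0,.38),-88.7,0)"
```

```text
t=25.43 pos [ 0.5297 -0.0041  0.3005] F [ 0.4 -0.6 -0.2] w-0.0001 shift cm [-8.63 -5.57 -0.1 ] rot [ 0.    0.   -3.48] newY [ 0.  0. -1.]
t=25.43 pos [ 0.5297 -0.0041  0.3005] F [ 0.4 -0.6 -0.2] w-0.0001 shift cm [-21.43   2.31   0.05] rot [ 0.    0.   -3.48] newY [ 0.  0. -1.]
```

```bash
python3 -m jog '[255,-2,-1.5,0,0,0,-0.5, 255,-4.5,-3.5,0,0,0,-1.2, 255,-7.5,-5.2,0,0,0,-2, 255,-10,-4.8,0,0,0,-2.8, 255,-13.5,-3,0,0,0,-3.48, 255,-17,-0.8,0,0,0,-3.48, 255,-20,1.3,0,0,0,-3.48, 255,-21.4,2.3,0,0,0,-3.48, 255,-21.4,2.3,0,0,0,-3.48]'
python3 - <<'E'
from h import *
go((.708,0,.30),-88.7,0)
print(get_state()["qpos"])
W=wcam();cv2.imwrite("pics/w17.png",W["color"])
S=cam("scene");crop(S,190,150,200,150,4,"s17.png")
E
```

```text
clock: 26.55
position: [0.7312, 0.0002, 0.3778]
ee_rot: [0.007, -0.01, 0.707, -0.707]
contact_force: [0.0, 1.0, 0.5]
width: 0.0003
t=26.55 pos [7.312e-01 2.000e-04 3.778e-01] F [0.  1.  0.5] w0.0003 shift cm [ 2.29  7.79 -0.03] rot [0.   0.   0.03] newY [ 0.  0. -1.]
[-9.47590123e-02  5.10653872e-01  7.85424658e-01  5.35208455e-05
  1.84981459e+00  1.45298835e+00]
```

View pics/w17.png

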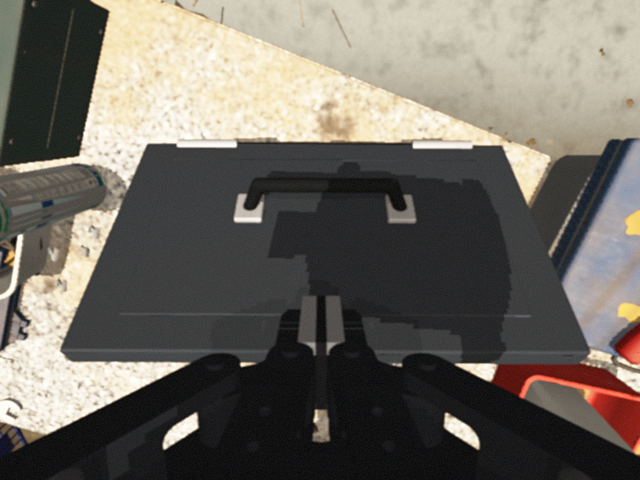

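View pics/s17.png

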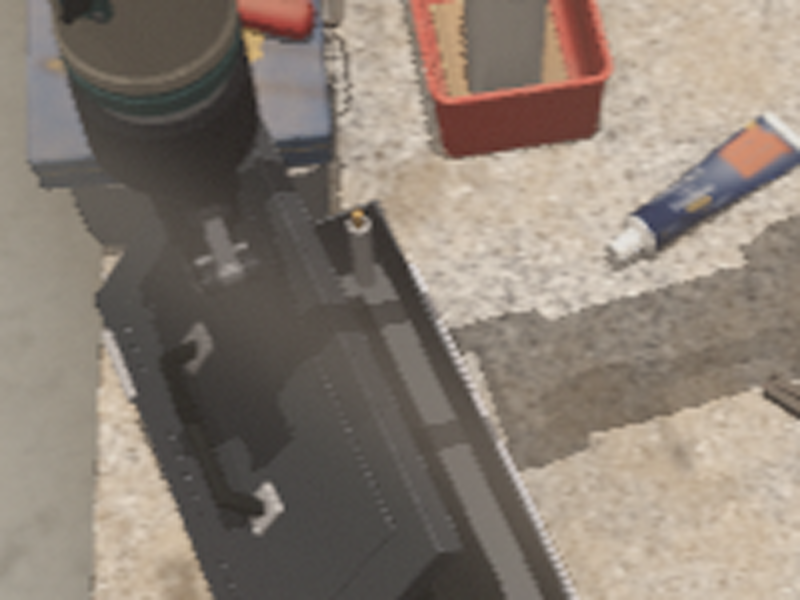

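```bash
python3 - <<'E'
from h import *
W=wcam();H=np.array([.7815,.0,.15])
for v in (346,352,358):
    c,d=ray(W,322,v)
    best=min(((abs(np.hypot(*(c+k*d-H)[[0,2]])-.1885),k) for k in np.linspace(.1,.6,2001)))
    P=c+best[1]*d; print(v,P, np.arctan2(P[2]-.15,H[0]-P[0])-.077,best[0])
E
python3 -m jog '[255,0.5,1,0,0,0,0, 255,1.5,3,0,0,0,0, 255,2.2,5.5,0,0,0,0, 255,2.3,7,0,0,0,0, 255,2.4,7.8,0,0,0,0, 255,2.4,7.8,0,0,0,0]'
python3 - <<'E'
from h import *
W=wcam();cv2.imwrite("pics/w18.png",W["color"]);go((.7031,0,.2834),-88.7,0)
E
```

```text
346 [ 0.59319134 -0.00367608  0.15784677] -0.03535435813249384 2.792795261172265e-05
352 [ 0.67089121 -0.00158556  0.30263601] 0.8667128231006717 5.146784050891196e-07
358 [ 0.59624209 -0.00354766  0.18478563] 0.108607479295165 4.550880320752793e-06
clock: 27.45
position: [0.7066, -0.0004, 0.3047]
ee_rot: [-0.009, 0.007, -0.707, 0.707]
contact_force: [0.2, 0.7, 0.2]
width: -0.0
t=27.50 pos [ 7.069e-01 -4.000e-04  3.052e-01] F [ 0.2 -0.2  0.5] w-0.0002 shift cm [ 0.39  2.18 -0.05] rot [-0.    0.   -0.03] newY [ 0.  0. -1.]
```

View pics/w18.png

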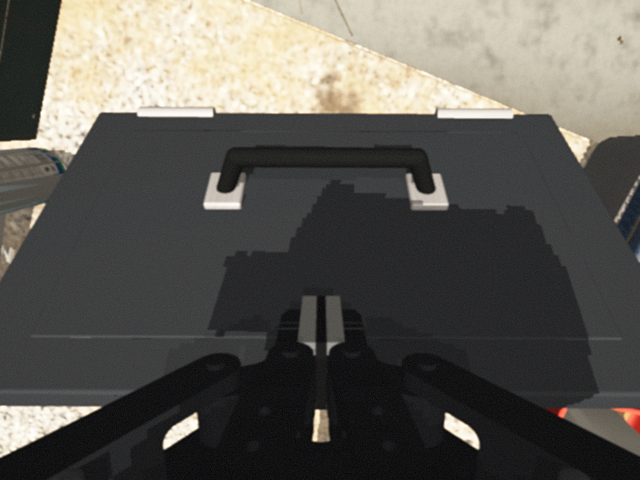

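```bash
python3 -m jog '[255,0.3,1.1,0,0,0,0, 255,0.6,1.8,0,0,0,0, 255,0.9,2.4,0,0,0,0, 255,1.3,2.8,0,0,0,0, 255,1.7,3.2,0,0,0,0, 255,2.2,3.6,0,0,0,0, 255,2.8,4.2,0,0,0,0, 255,3.3,4.8,0,0,0,0, 255,3.8,5.4,0,0,0,0, 255,4.3,6,0,0,0,0, 255,4.8,6.7,0,0,0,0]'
python3 - <<'E'
from h import *
W=wcam();cv2.imwrite("pics/w19.png",W["color"]);go((.6508,0,.2257),-88.7,0)
E
```

```text
clock: 28.88
position: [0.6584, -0.0014, 0.2371]
ee_rot: [-0.009, 0.007, -0.707, 0.707]
contact_force: [0.1, 0.1, 1.6]
width: -0.0001
t=28.93 pos [ 0.6573 -0.0014  0.236 ] F [0.1 0.1 0.8] w-0.0003 shift cm [ 0.65  1.03 -0.16] rot [-0.  0. -0.] newY [ 0.  0. -1.]
```

View pics/w19.png

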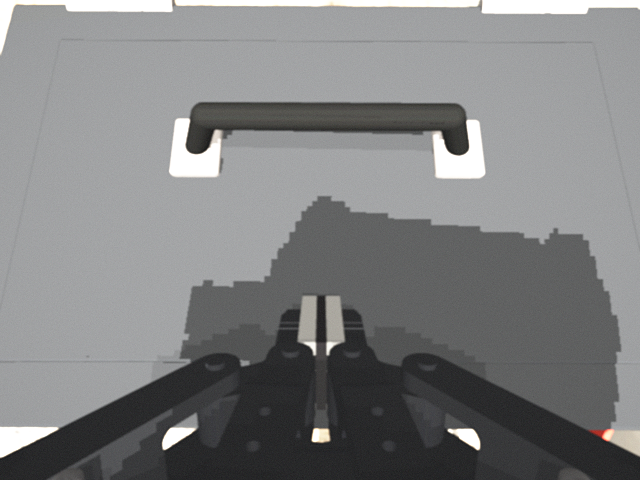

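```bash
python3 -m jog '[255,0.3,0.4,0,0,0,0, 255,0.6,1,0,0,0,0, 255,0.95,1.7,0,0,0,0, 255,1.3,2.4,0,0,0,0, 255,1.55,3.1,0,0,0,0, 255,1.8,3.8,0,0,0,0, 255,2,4.5,0,0,0,0, 255,2.15,5.1,0,0,0,0, 255,2.25,5.6,0,0,0,0]'
python3 -m jog '[255,0.1,0.4,0,0,0,0, 255,0.15,0.8,0,0,0,0, 255,0.2,1.1,0,0,0,0]'
python3 - <<'E'
from h import *
S=cam("scene");crop(S,190,150,200,150,4,"s20.png")
E
```

```text
clock: 30.05
position: [0.6363, -0.002, 0.181]
ee_rot: [-0.009, 0.007, -0.707, 0.707]
contact_force: [-0.2, -0.1, 2.4]
width: 0.0001
clock: 30.42
position: [0.6345, -0.002, 0.1703]
ee_rot: [-0.009, 0.007, -0.707, 0.707]
contact_force: [-0.9, 0.2, 0.9]
width: -0.0001
```

View pics/s20.png

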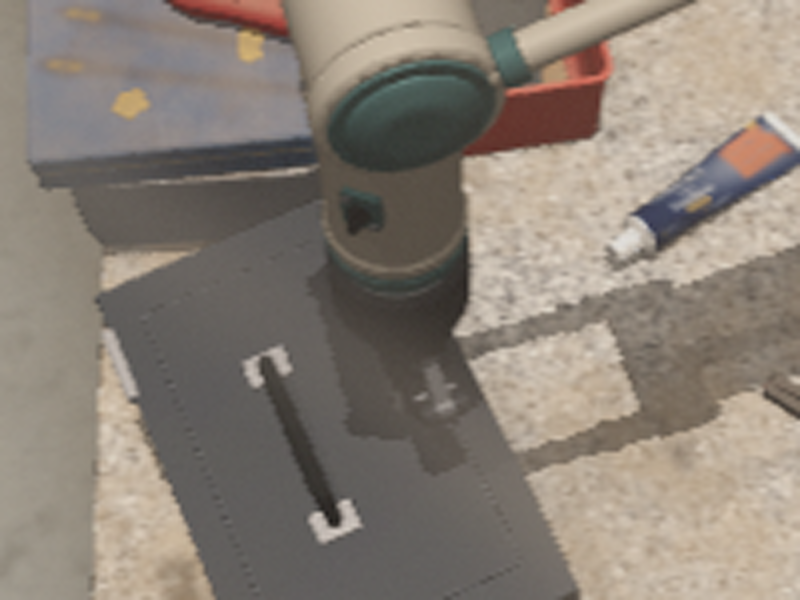

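```bash
python3 -m jog '[255,0,0.2,0,0,0,0, 255,0.05,0.4,0,0,0,0, 255,0.05,0.6,0,0,0,0]'; python3 -m jog '[255,0,0.15,0,0,0,0, 255,0,0.3,0,0,0,0]'; python3 -m jog '[255,0,0.15,0,0,0,0, 255,0,0.3,0,0,0,0]'
```

```text
clock: 30.85
position: [0.6341, -0.0021, 0.1645]
ee_rot: [-0.009, 0.007, -0.707, 0.707]
contact_force: [-0.7, 0.2, 1.1]
width: -0.0001
clock: 31.1
position: [0.6339, -0.0021, 0.1616]
ee_rot: [-0.009, 0.007, -0.707, 0.707]
contact_force: [-1.6, -0.3, 2.5]
width: 0.0001
clock: 31.35
position: [0.6337, -0.0021, 0.1585]
ee_rot: [-0.009, 0.007, -0.707, 0.707]
contact_force: [-2.1, -0.2, 3.5]
width: -0.0001
```

```bash
python3 -m jog '[255,0,0.15,0,0,0,0, 255,0,0.3,0,0,0,0]'; python3 -m jog '[255,0,0.15,0,0,0,0, 255,0,0.3,0,0,0,0]';python3 -m jog '[255,0,0.15,0,0,0,0, 255,0,0.3,0,0,0,0]'
```

```text
clock: 31.6
position: [0.6338, -0.002, 0.1554]
ee_rot: [-0.009, 0.007, -0.707, 0.707]
contact_force: [-1.9, 0.5, 1.6]
width: -0.0
clock: 31.85
position: [0.6339, -0.0021, 0.1539]
ee_rot: [-0.009, 0.007, -0.707, 0.707]
contact_force: [-5.1, 0.8, 14.5]
width: 0.0
clock: 32.1
position: [0.634, -0.0021, 0.1538]
ee_rot: [-0.01, 0.006, -0.707, 0.707]
contact_force: [-9.1, -0.1, 26.4]
width: -0.0002
```

```bash
python3 -m jog '[255,0,-0.5,0,0,0,0, 255,0,-2,0,0,0,0, 255,0,-6,0,0,0,0, 255,2,-11,0,0,0,0, 255,5,-16,0,0,0,0, 255,9,-20,0,0,0,0, 255,14,-22,0,0,0,0, 255,19,-23,0,0,0,0, 255,23,-23,0,0,0,0, 255,25,-23,0,0,0,0, 255,25,-23,0,0,0,0]'
python3 - <<'E'
from h import *
S=cam("scene");cv2.imwrite("pics/s21.png",S["color"]);T=cam("top");crop(T,230,140,240,180,3.3,"t21.png")
crop(S,190,90,200,150,4,"s21b.png")
W=wcam();cv2.imwrite("pics/w21.png",W["color"])
E
```

```text
clock: 33.48
position: [0.3834, -0.0077, 0.3793]
ee_rot: [-0.01, 0.006, -0.707, 0.707]
contact_force: [0.6, 0.7, -0.4]
width: 0.0001
```

View pics/s21.png

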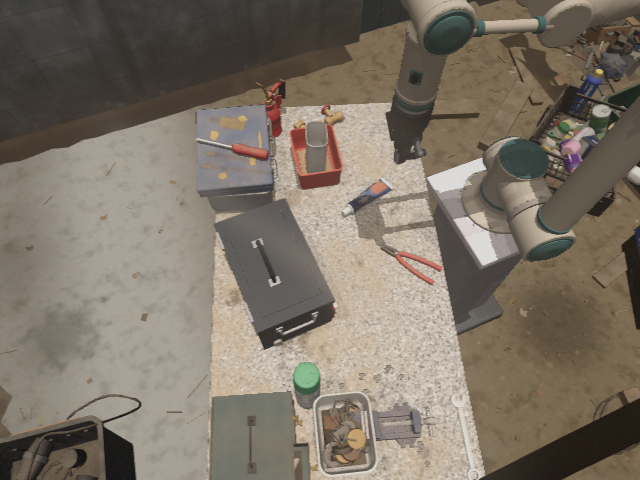

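View pics/t21.png

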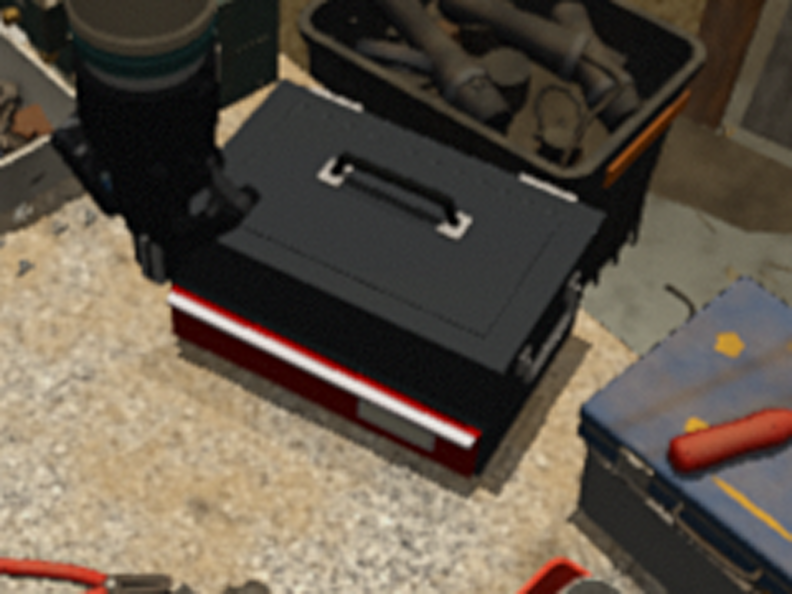

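View pics/w21.png

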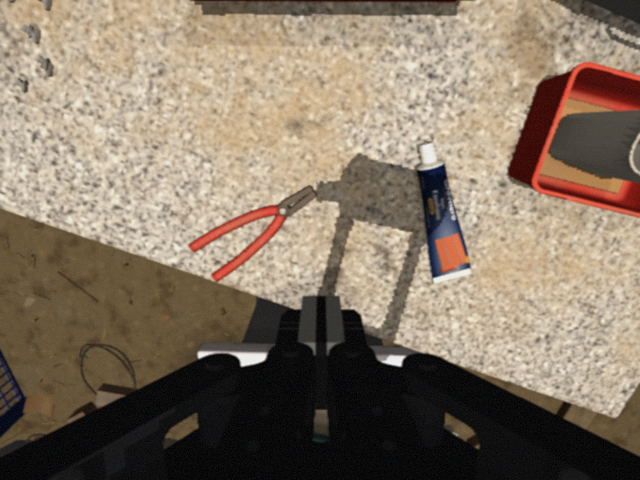

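View pics/s21b.png

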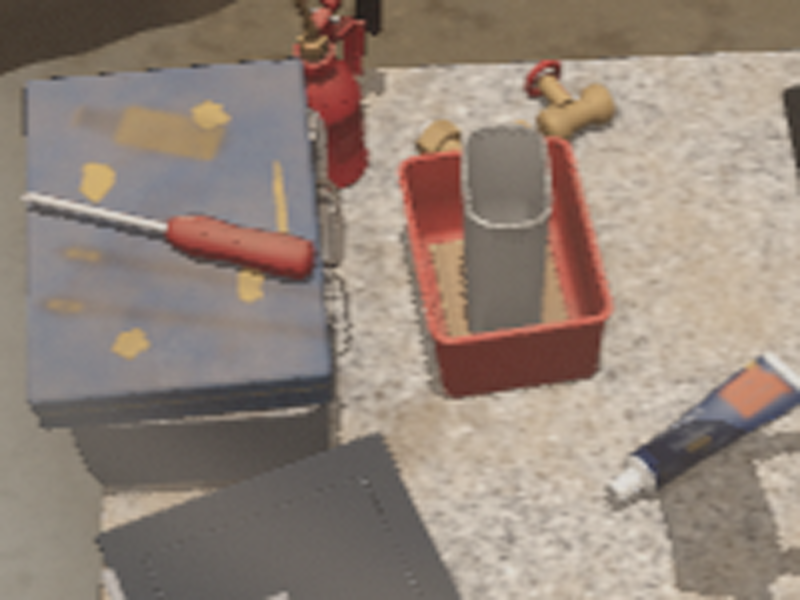

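Run:
```python
from h import *
S=cam("scene");T=cam("top")
s=lambda u,v:((u+.5)/4+189.5,(v+.5)/4+89.5)
t=lambda u,v:((u+.5)/3.3+229.5,(v+.5)/3.3+139.5)
print("lid front right",tri(S,s(380,433),T,t(505,372)),"rear right",tri(S,s(98,540),T,t(606,212)))
print("carton rim z.159",[onz(S,*s(*p),.159)[:2].round(3) for p in[(466,170),(549,170),(505,126),(512,226)]])
print("foot centre z.009",onz(S,*s(504,330),.009)[:2])
crop(T,340,270,160,120,5,"t22.png")
```

```text
lid front right (array([ 0.5968566 , -0.15818213,  0.15119569]), np.float64(0.002209982470597691)) rear right (array([ 0.78605922, -0.15256641,  0.15148127]), np.float64(0.0028175021142606152))
carton rim z.159 [array([ 0.466, -0.329]), array([ 0.414, -0.307]), array([ 0.427, -0.354]), array([ 0.456, -0.272])]
foot centre z.009 [ 0.45224203 -0.29557143]
```

View pics/t22.png

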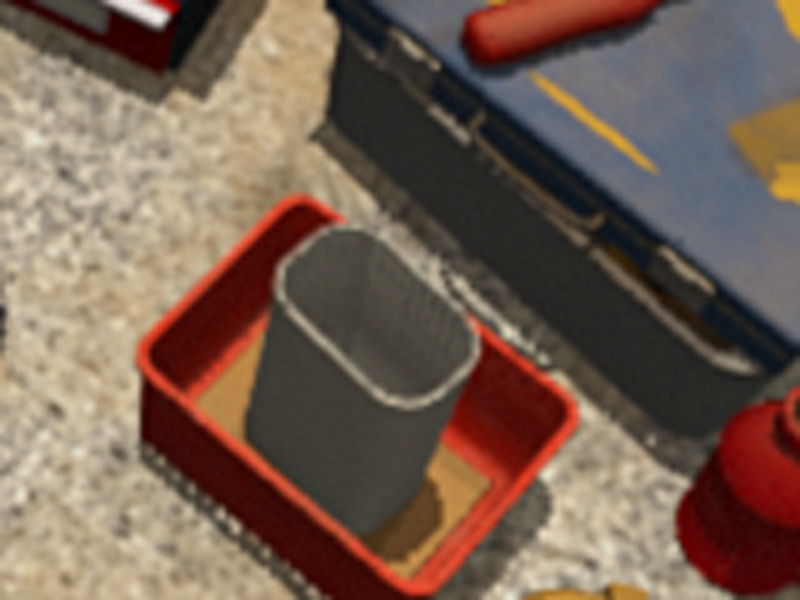

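Run:
```python
from h import *
T=cam("top")
print([onz(T,u/5+340,v/5+270,.159)[:2].round(3) for u,v in((276,285),(345,228),(478,350),(405,405))])
print(get_state()["clock"],get_state()["contact_force"])
from rig import sign_off
print(sign_off())
```

```text
[array([ 0.424, -0.278]), array([ 0.466, -0.291]), array([ 0.442, -0.365]), array([ 0.402, -0.349])]
33.775 [ 0.12852192  0.3320842  -0.71326257]
the job is handed in; nothing more can be done
None
```

I packed the chest in the order asked and handed the job in at 33.8 s. No verdict is reported, so the checks below are my own.

- **Carton:** it stands upright near the middle of the red bin. The scene and top views put the rim centre within about 8 mm of each other, and neither shows a lean.
- **Screwdriver:** it was lying flat in the middle of the front bay, handle to the right. I last saw it there when the drawer was about 90 mm out, and partly when about 26 mm out.
- **Drawer:** I pushed it slowly by its face. It passed the catch at about 10 N, then stopped dead while the push rose to 16 N. After I backed off, the pictures show it home.
- **Lid:** I closed it last, at about 60 mm/s, slowing at the end, and pressed to about 26 N vertically against its stop. Triangulation puts its front and rear right corners both at 151 mm, so it is flat and not held up on the pin.
- **Glue tube:** the before and after pictures show it in the same place, though its cap end was partly hidden by the drawer at the start.

Two things disagreed:

- **Tool angle:** the first 45° angle for pushing the drawer was out of the arm's reach, so I used 28° instead.
- **Lid height:** I had taken the lid's top to sit about 14 mm above the hinge. It stopped with the fingertips at 154 mm, so that was about 10 mm too high. I trusted the force stop and the level corners.

The arm finished clear of everything.

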